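# Get the display out from behind the bench clutter and onto the frame

### The job

The replacement display lies on the grey mat behind the white roller, the brass driver and the amber jar. Stand all three on the green side mat, then lay the display squarely and centred on the silver frame in the sliding jig, face up with its length along the frame's, and then stand each of the three back upright in the middle of its own coaster: roller on white, driver on yellow, jar on blue. Do not knock any of the three over or shift the steel screw tray.

Things in the scene. Friction and masses are not known exactly. Their poses are not given: they have to be found in the camera images.
- display_c (a point): Black phone display, a slab 130 x 62 x 8 mm, 60 g, lying face up on the grey mat (2 mm thick). The point is its centre, 4 mm above its underside; x along its 130 mm length, y across its 62 mm width (grasp it so), z up out of its face. The three standing things are in a row parallel to its length, about 58 mm from its centre line, some 10 mm clear of its near long edge.
- roller_c (a point): White silicone roller with black ends, standing upright on end on the white coaster: cylinder 34 mm in diameter, 84 mm tall (the top 6 mm is a thin steel axle), about 110 g. The point is its centre, 42 mm above its underside; z is its length, up.
- driver_c (a point): Brass hex standoff driver, standing upright on the yellow coaster: flat round foot 36 mm in diameter and 8 mm thick, then a hexagonal handle about 24 mm across up to 64 mm above its underside, then a thin 11 mm shaft up to 86 mm; about 160 g. The point is its centre, 43 mm above its underside; z is its length, up.
- jar_c (a point): Amber glass jar with a blue screw lid and a paper band, standing upright on the blue coaster: 36 mm in diameter, 76 mm tall, about 100 g. The point is its centre, 38 mm above its underside; z up.
- frame_top (a point): Silver phone frame, 142 x 72 mm, fixed in the clear carriage of the jig (slides along steel rails, 8 N friction). The point is the centre of its flat top face, 31 mm above the counter; x along its 142 mm length and the rails, y across, z up. Clear end walls, inner faces 80 mm from the point along +x and -x, rise 12 mm above the top; the long sides are open.
- sidemat: Green side mat, a fixed flat rectangle 250 x 130 x 2 mm, empty at the start. Origin at the centre of its underside, on the counter; x along the 250 mm length, y across.
- home_roller: White coaster of the roller, a fixed disc 56 mm in diameter. Origin at the centre of its underside, on the counter; its top is 4 mm above the counter. The three coasters stand in a row, 64 mm apart, in any order.
- home_driver: Yellow coaster of the driver, same size and origin as the white one.
- home_jar: Blue coaster of the jar, same size and origin as the white one.
- screwtray_c (a point): Round steel screw tray, 64 mm in diameter, 14 mm tall, loose on the counter on the robot's side of the coasters; not to be shifted. The point is its centre, 7 mm up.
Mind the look-alikes: they are no part of the job. What is meant by the part that bears jar_c is not pink or turquoise, and is the smaller of those in its own colour.

How it is judged:
On the way, in this order (a step that is already met when the one before it is completed fails the run):
1. roller, driver and jar all stand on the green side mat, let go, the display still where it was (x of roller_c in the frame of sidemat between -0.12 and 0.12 m and y of roller_c in the frame of sidemat between -0.06 and 0.06 m and z of roller_c in the frame of sidemat between 0.038 and 0.05 m and angle between each of roller_c, driver_c, jar_c's own z axis and vertical below 0.12 rad and linear speed of each of roller, driver, jar below 0.03 m/s and angular speed of each of roller, driver, jar below 0.4 rad/s and contact force between the fingers and roller below 0.1 N and x of driver_c in the frame of sidemat between -0.12 and 0.12 m and y of driver_c in the frame of sidemat between -0.06 and 0.06 m and z of driver_c in the frame of sidemat between 0.039 and 0.051 m and contact force between the fingers and driver below 0.1 N and x of jar_c in the frame of sidemat between -0.12 and 0.12 m and y of jar_c in the frame of sidemat between -0.06 and 0.06 m and z of jar_c in the frame of sidemat between 0.034 and 0.046 m and contact force between the fingers and jar below 0.1 N and distance of display_c from where it was at the start of the episode below 0.03 m), for 0.2 s.
2. the display lies face up on the frame, let go, while the three still stand on the side mat (horizontal distance between display_c and frame_top below 0.01 m and angle between the x axis of display_c and the x axis of frame_top, either way round below 0.12 rad and angle between display_c's own z axis and vertical below 0.08 rad and z of display_c in the frame of frame_top between 0 and 0.008 m and linear speed of each of display, roller, driver, jar below 0.03 m/s and angular speed of each of display, roller, driver, jar below 0.4 rad/s and contact force between the fingers and display below 0.1 N and x of roller_c in the frame of sidemat between -0.12 and 0.12 m and y of roller_c in the frame of sidemat between -0.06 and 0.06 m and z of roller_c in the frame of sidemat between 0.038 and 0.05 m and angle between each of roller_c, driver_c, jar_c's own z axis and vertical below 0.12 rad and contact force between the fingers and roller below 0.1 N and x of driver_c in the frame of sidemat between -0.12 and 0.12 m and y of driver_c in the frame of sidemat between -0.06 and 0.06 m and z of driver_c in the frame of sidemat between 0.039 and 0.051 m and contact force between the fingers and driver below 0.1 N and x of jar_c in the frame of sidemat between -0.12 and 0.12 m and y of jar_c in the frame of sidemat between -0.06 and 0.06 m and z of jar_c in the frame of sidemat between 0.034 and 0.046 m and contact force between the fingers and jar below 0.1 N), for 0.2 s.
At the end, for the whole second after the job is handed in: Display flat and face up on the silver frame, centre within 10 mm of the frame's centre and lengths parallel within 0.12 rad (either way round); roller, driver and jar each upright (within 0.12 rad) on their own coaster, centred within 12 mm; all let go and at rest (horizontal distance between display_c and frame_top below 0.01 m and angle between the x axis of display_c and the x axis of frame_top, either way round below 0.12 rad and angle between display_c's own z axis and vertical below 0.08 rad and z of display_c in the frame of frame_top between 0 and 0.008 m and linear speed of each of display, roller, driver, jar below 0.03 m/s and angular speed of each of display, roller, driver, jar below 0.4 rad/s and contact force between the fingers and display below 0.1 N and horizontal distance between roller_c and home_roller below 0.012 m and angle between each of roller_c, driver_c, jar_c's own z axis and vertical below 0.12 rad and z of roller_c in the frame of home_roller between 0.04 and 0.052 m and contact force between the fingers and roller below 0.1 N and horizontal distance between driver_c and home_driver below 0.012 m and z of driver_c in the frame of home_driver between 0.041 and 0.053 m and contact force between the fingers and driver below 0.1 N and horizontal distance between jar_c and home_jar below 0.012 m and z of jar_c in the frame of home_jar between 0.036 and 0.048 m and contact force between the fingers and jar below 0.1 N); the robot touches nothing.
It fails at once if the screw tray is shifted by more than 15 mm (distance of screwtray_c from where it was at the start of the episode above 0.015 m).
It fails at once if the roller, driver or jar is knocked over (angle between any of roller_c, driver_c, jar_c's own z axis and vertical above 0.7 rad).
It also fails if it takes over 138 s, if anything falls off the work surface, if the arm or the gripper's body presses on something with over 40 N, if the wrist force passes 120 N, or if a joint passes its speed limit or range.

### The arm

A 6-joint arm with a two-finger parallel gripper is mounted at the origin on the work surface. World frame = base frame: x ahead of the robot, y to its left, z up, the work surface at z = 0. Lengths are in m, angles in rad, forces in N, time in s.
With the tool pointing down it reaches from about 0.375 to 0.9 m from the base axis. Payload 3.1 kg.
Tool frame: the origin (TCP) lies between the finger pads; the fingertips stand 14 mm ahead of it and the grasp point (between the pads) lies 5 mm behind it (robot.finger_overhang is the distance from the TCP to the fingertips, in m); z points along the fingers, y is the line along which they close (so a half turn about z gives the same grasp; the last joint's range is limited). The gripper opens to 87 mm and grips with 3 to 60 N. Pads are 19 mm wide; open, the fingers measure 117 mm over their backs; the gripper's body (75 mm by 190 mm) begins 51 mm behind the grasp point.
Start: joints at [1.099, 0.527, 1.433, -0, 1.181, -0.178], TCP at [0.181, 0.598, 0.237] pointing down, gripper open.
Joint ranges: [-3.08, 3.08], [-0.75, 2.2], [0.22, 2.44], [-1.43, 4.57], [0, 2.65], [-2.85, 2.85]. Speed limits (rad/s): [2.79, 2.79, 3.14, 3.14, 3.14, 3.14].

### API

Orientations are given as a unit quaternion [x, y, z, w].
In Python, from rig import monitor, cams, workorder, robot gives the robot as it stands.
- The arm moves only by the tool send_rows, never from a script. Its argument "moves" is one flat list of numbers, 7 for each row, row after row: the opening, from 0 (shut) to 1 (fully open), then the shift along the world's x, y, z in cm, then the turn, a rotation vector about the world's x, y, z in rad. A call has 1 to 5 rows; each row is the pose to reach, as a shift and turn from the pose commanded when the call began; what a row does not reach only later rows make up. A row lasts 1/12 s, in which the tool goes at most 41.7 mm and 7.16 degrees, less where a joint would pass 70% of its speed; a pose out of reach is approached as far as the arm can. A call with a gripper value outside its range is refused whole. The fingers move at their own pace and stop on an object; "grip_force" is the grip in N (left out, the last holds). Time passes only in rows, so rows that repeat a pose let the fingers close. It gives the time, the measured TCP pose, the force, the opening and the grip force at its end, in the units of the state.
- monitor.get_obs(): the state, without advancing time (a new reading comes with each control period).
- cams.camera(name): name is "scene" or "side" or "wrist"; returns a dict with "pixels" (420x560x3 uint8, blue, green, red), "range_z" (420x560 float32, m along the optical axis (not along the pixel's ray), 0 where there is no reading), "fovy" (degrees; the focal length in pixels is half the picture's height over the tangent of half this angle, whatever the lens; pixels are square), "cx", "cy" (the principal point, pixels), "dist_coeffs" ([k1, k2, p1, p2, k3] as OpenCV has them; the pictures are not rectified), "rvec" (rotation vector, rad) and "tvec" (3), from world to camera coordinates, as OpenCV has them; the wrist camera has in their place "hand_eye" (4x4, takes a point from camera to tool coordinates, whose origin is the TCP and whose axes are the flange's). Camera axes: x right, y down, z forward; pixel columns grow to the right and rows downward; lengths in m; the calibration is good to about 2 mm. A picture is of the moment at which its call begins: read the wrist's pose just before it.
- workorder.hand_in(): hands the job in; it is judged then, once.
The state is a dict: "time": time; "q": joint angles; "joint_velocities": joint speeds; "joint_torque": joint torques, N m; "position": TCP position; "tool_rot": TCP orientation; "ft_force": force on the tool from outside, world axes, zero at the start; "moment": the same for the moment, N m; "grip_width": finger opening in m; "grip_force": force on a finger pad.
Only numpy, scipy, OpenCV 4.12 (cv2) and the standard library are available. Lean on these libraries where they do the work, as an engineer would, in place of code of your own. Each camera call takes 0.05 s, during which the arm holds its last target. There are 200 camera calls.

## Working session

There is one attempt and no reset: what is moved stays moved. The work goes in short steps, Python scripts to look and compute and a tool call to move; the robot and the scene stay as the last step left them, time stands still between calls to the robot, and variables do not carry over. Pictures are saved under pics/ and viewed, at most 14 in all, crops included, and the job is handed in when it is done.

Besides the shell and the picture viewer there is one more tool, called by a JSON object that holds its "fn" and its "kwargs", one argument or row to a line. send_rows: Moves the arm, as the interface text tells. Its arguments: {"type":"object","properties":{"moves":{"type":"array","items":{"type":"number"}},"grip_force":{"type":"number"}},"required":["moves"]}

```bash
ls; mkdir -p pics
cat > h.py <<'E'
import numpy as np, cv2
from rig import monitor, cams, workorder, robot
from scipy.spatial.transform import Rotation as R
def grab(n):
    o=monitor.get_obs(); c=cams.camera(n)
    im=np.asarray(c['pixels']); f=im.shape[0]/2/np.tan(np.radians(c['fovy'])/2)
    K=np.array([[f,0,c['cx']],[0,f,c['cy']],[0,0,1]]); d=np.array(c['dist_coeffs'],float)
    if 'hand_eye' in c:
        T=np.eye(4);T[:3,:3]=R.from_quat(o['tool_rot']).as_matrix();T[:3,3]=o['position']; T=T@np.array(c['hand_eye'])
    else:
        Rm=cv2.Rodrigues(np.array(c['rvec'],float))[0]; T=np.eye(4); T[:3,:3]=Rm.T; T[:3,3]=-Rm.T@np.array(c['tvec'],float).ravel()
    return dict(im=im,K=K,d=d,T=T,z=c['range_z'])
def ray(g,uv,h):
    "pixels -> world points on plane z=h"
    uv=np.asarray(uv,float).reshape(-1,1,2)
    n=cv2.undistortPoints(uv,g['K'],g['d']).reshape(-1,2)
    v=np.c_[n,np.ones(len(n))]@g['T'][:3,:3].T; o=g['T'][:3,3]
    return o+v*((h-o[2])/v[:,2])[:,None]
def proj(g,P):
    P=np.asarray(P,float).reshape(-1,3); Ti=np.linalg.inv(g['T'])
    return cv2.projectPoints(P,cv2.Rodrigues(Ti[:3,:3])[0],Ti[:3,3],g['K'],g['d'])[0].reshape(-1,2)
def cloud(g):
    h,w=g['z'].shape; u,v=np.meshgrid(np.arange(w),np.arange(h))
    n=cv2.undistortPoints(np.stack([u,v],-1).reshape(-1,1,2).astype(float),g['K'],g['d']).reshape(-1,2)
    z=g['z'].reshape(-1,1); P=np.c_[n*z,z]@g['T'][:3,:3].T+g['T'][:3,3]
    return P.reshape(h,w,3)
E
python3 - <<'E'
from h import *
for n in ('scene','side','wrist'):
    g=grab(n); cv2.imwrite(f'pics/{n}0.png',g['im']); print(n,g['T'].round(3).tolist(),g['K'][0,0])
    np.savez(f'{n}0.npz',**g)
print(monitor.get_obs())
E
```

```text
pics
scene [[0.578, 0.572, -0.582, 0.932], [0.816, -0.396, 0.421, -0.276], [0.01, -0.718, -0.696, 0.555], [0.0, 0.0, 0.0, 1.0]] 379.5255387791993
side [[-0.993, -0.079, 0.083, 0.436], [-0.112, 0.509, -0.853, 0.847], [0.025, -0.857, -0.515, 0.602], [0.0, 0.0, 0.0, 1.0]] 443.1872276332225
wrist [[0.289, 0.92, 0.265, 0.107], [0.957, -0.277, -0.083, 0.62], [-0.003, 0.278, -0.961, 0.383], [0.0, 0.0, 0.0, 1.0]] 290.72884327315427
{'time': 0.15, 'q': array([ 1.09851615e+00,  5.28270187e-01,  1.43362054e+00,  3.37915987e-05,
        1.18141728e+00, -1.78504082e-01]), 'joint_velocities': array([ 6.01862868e-04, -1.56249562e-03, -4.69923730e-03,  6.68719523e-05,
        1.20077910e-03, -6.06852645e-04]), 'joint_torque': array([ 1.16592317e-03, -4.40431201e+01, -1.76843047e+01,  6.33669645e-02,
        5.52775164e-02, -1.15852117e-04]), 'position': array([0.18069179, 0.59773663, 0.23578164]), 'tool_rot': array([ 1.46366708e-01,  9.89230029e-01, -8.07674014e-04, -2.88987572e-04]), 'ft_force': array([-0.50855629,  0.68628003, -0.01319047]), 'moment': array([0.00258882, 0.01825968, 0.00799008]), 'grip_force': 0.0, 'grip_width': 0.08687141276318283}
```

View pics/scene0.png

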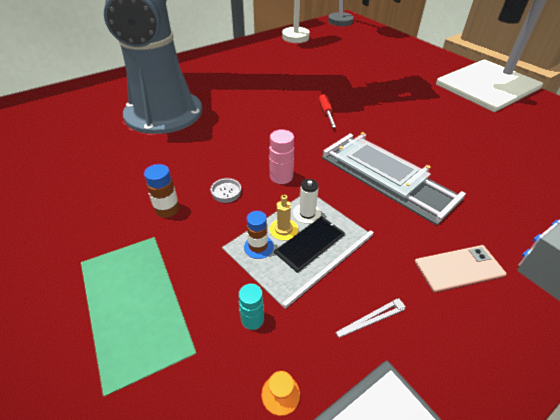

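View pics/side0.png

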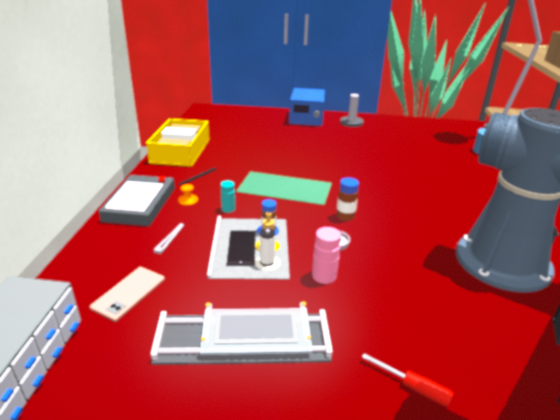

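The scene view shows the jar (257,235) on blue, the driver (284,217) on yellow and the roller (308,200) on white. The display is at (310,243), the frame at (387,163), the tray at (227,190) and the green mat at (138,313). The larger amber jar (160,190), the pink one (281,155) and the turquoise one (251,307) are look-alikes. The side view agrees.

Run:
```python
from h import *
for n in ('scene','side'):
    g=dict(np.load(n+'0.npz')); P=cloud(g); im=g['im']; hsv=cv2.cvtColor(im,cv2.COLOR_BGR2HSV); H,S,V=cv2.split(hsv)
    print(n,'counter z check',np.median(P[300:310,200:210,2]) )
    m=((H>55)&(H<85)&(S>90)&(P[...,2]<.02)&(P[...,2]>-.02)).astype(np.uint8); k,l,st,c=cv2.connectedComponentsWithStats(m); i=1+st[1:,4].argmax()
    pts=np.argwhere(l==i)[:,::-1]; W=ray(g,pts,.002)[:,:2]; r=cv2.minAreaRect(W.astype(np.float32)*1000);print('mat',r,cv2.boxPoints(r).round())
    # display: dark, z~.006-.014
    m=((V<60)&(P[...,2]<.03)&(P[...,0]>.2)).astype(np.uint8); k,l,st,c=cv2.connectedComponentsWithStats(m)
    for i in range(1,k):
        if st[i,4]>250:
            pts=np.argwhere(l==i)[:,::-1]; W=ray(g,pts,.010)[:,:2]; r=cv2.minAreaRect(W.astype(np.float32)*1000);print('dark',st[i],r)
    # standing tops by height map
    top=(P[...,2]>.055)&(P[...,2]<.12)&(P[...,0]>.2)&(P[...,0]<1)&(abs(P[...,1])<.6)
    k,l,st,c=cv2.connectedComponentsWithStats(top.astype(np.uint8))
    for i in range(1,k):
        if st[i,4]>30:
            q=P[l==i]; t=q[q[:,2]>q[:,2].max()-.006]; print('obj',st[i],c[i].round(),'zmax',q[:,2].max().round(3),'c',q.mean(0).round(3),'top',t.mean(0).round(3), im[l==i].mean(0).round())
    fr=(P[...,2]>.026)&(P[...,2]<.05)&(S<90)
    k,l,st,c=cv2.connectedComponentsWithStats(fr.astype(np.uint8))
    for i in range(1,k):
        if st[i,4]>200: print('fr',st[i],P[l==i].mean(0).round(3), cv2.minAreaRect(P[l==i][:,:2].astype(np.float32)*1000))
```

```text
scene counter z check 0.0007176013477640519
mat ((529.1473388671875, -275.48065185546875), (129.60472106933594, 249.66355895996094), 81.81989288330078) [[ 396. -322.]
 [ 643. -357.]
 [ 662. -229.]
 [ 415. -194.]]
dark [ 274  216   70   56 1720] ((598.4199829101562, 36.4352912902832), (61.99839401245117, 129.92343139648438), 7.885663986206055)
obj [270 130  24  36 771] [282. 147.] zmax 0.113 c [0.418 0.099 0.091] top [0.41  0.106 0.11 ] [160. 138. 199.]
obj [145 164  29  35 776] [159. 181.] zmax 0.103 c [ 0.37  -0.146  0.086] top [ 0.361 -0.144  0.101] [134.  90.  69.]
obj [300 179  18  23 342] [309. 190.] zmax 0.09 c [0.538 0.077 0.076] top [0.533 0.081 0.086] [114. 118. 119.]
obj [277 195  14  21 214] [284. 206.] zmax 0.093 c [0.543 0.015 0.071] top [0.54  0.017 0.09 ] [ 88. 161. 188.]
obj [247 211  21  24 422] [257. 223.] zmax 0.083 c [ 0.552 -0.048  0.074] top [ 0.548 -0.046  0.08 ] [168. 106.  68.]
obj [531 220  29  51 920] [548. 245.] zmax 0.095 c [0.865 0.31  0.078] top [0.862 0.316 0.092] [134. 130. 124.]
obj [239 284  25  28 555] [251. 298.] zmax 0.08 c [ 0.669 -0.134  0.072]
[... 1746 characters left out ...]
(1712.5684814453125, -1326.47216796875), (1252.1585693359375, 29.266315460205078), 89.6541519165039)
fr [  99  175   74   43 1984] [ 0.894 -0.099  0.036] ((898.90966796875, -118.74658203125), (202.91725158691406, 130.93592834472656), 89.7724609375)
fr [469 227  81  47 880] [0.02  0.047 0.038] ((31.601707458496094, 34.65946960449219), (99.95088195800781, 185.1559600830078), 46.434967041015625)
fr [   0  302   78  118 1141] [0.847 0.431 0.037] ((847.9946899414062, 414.9160461425781), (7.752349853515625, 230.88011169433594), 0.09060173481702805)
fr [ 202  303  108   46 3393] [0.522 0.302 0.033] ((522.5241088867188, 298.08648681640625), (184.08470153808594, 96.22496032714844), 9.364480972290039)
```

{"fn": "send_rows", "kwargs": {
  "moves": [1, 2.2, -3.4, 0, 0, 0, -0.114, 1, 4.4, -6.8, 0, 0, 0, -0.228, 1, 6.6, -10.2, 0, 0, 0, -0.342, 1, 8.8, -13.6, 0, 0, 0, -0.456, 1, 11, -17, 0, 0, 0, -0.57]
}}

```text
time: 0.57
position: [0.2913, 0.4265, 0.2363]
tool_rot: [0.421, 0.907, -0.0, -0.0]
ft_force: [1.2, -0.8, 0.1]
grip_width: 0.087
grip_force: 0.0
```

{"fn": "send_rows", "kwargs": {
  "moves": [1, 2.2, -3.4, 0, 0, 0, -0.114, 1, 4.4, -6.8, 0, 0, 0, -0.228, 1, 6.6, -10.2, 0, 0, 0, -0.342, 1, 8.8, -13.6, 0, 0, 0, -0.456, 1, 11, -17, 0, 0, 0, -0.57]
}}

```text
time: 0.98
position: [0.4015, 0.2564, 0.2365]
tool_rot: [0.659, 0.752, -0.0, -0.0]
ft_force: [0.1, 1.1, 0.0]
grip_width: 0.0869
grip_force: 0.0
```

{"fn": "send_rows", "kwargs": {
  "moves": [1, 2.2, -3.4, 0, 0, 0, 0, 1, 4.4, -6.8, 0, 0, 0, 0, 1, 6.6, -10.2, 0, 0, 0, 0, 1, 8.8, -13.6, 0, 0, 0, 0, 1, 11, -17, 0, 0, 0, 0]
}}

```text
time: 1.4
position: [0.5115, 0.0863, 0.2364]
tool_rot: [0.657, 0.754, -0.0, -0.0]
ft_force: [0.7, 0.1, -0.5]
grip_width: 0.0871
grip_force: 0.0
```

{"fn": "send_rows", "kwargs": {
  "moves": [1, 2.2, -3.4, 0, 0, 0, 0, 1, 4.4, -6.8, 0, 0, 0, 0, 1, 4.4, -6.8, 0, 0, 0, 0, 1, 4.4, -6.8, 0, 0, 0, 0, 1, 4.4, -6.8, 0, 0, 0, 0]
}}

```text
time: 1.82
position: [0.5541, 0.0203, 0.236]
tool_rot: [0.657, 0.754, -0.0, -0.001]
ft_force: [-0.1, 1.0, 0.3]
grip_width: 0.0873
grip_force: 0.0
```

Run:
```python
from h import *
g=grab('wrist'); cv2.imwrite('pics/w1.png',g['im']); np.savez('w1.npz',**g); g=grab('scene'); np.savez('s1.npz',**g); o=monitor.get_obs(); print(o['time'],o['position'],R.from_quat(o['tool_rot']).as_matrix()[:,1])
```

```text
1.9167 [0.55372954 0.02139928 0.23625305] [ 0.99045089  0.13785704 -0.00157285]
```

View pics/w1.png

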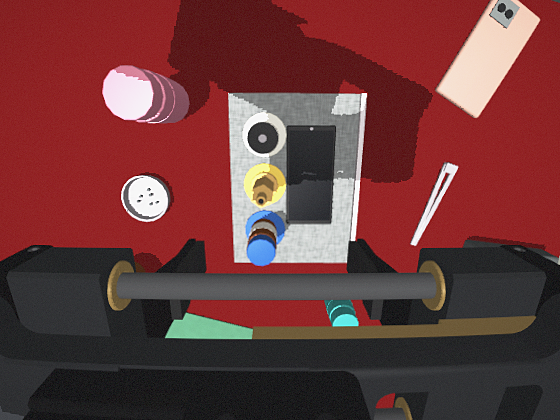

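The wrist view shows the roller end at (263,138), the driver tip at (261,201) and the jar lid at (261,250). The display is at (311,173) and the tray at (146,198). Next I measure the centres.

Run:
```python
from h import *
for n in ('w1','s1'):
    g=dict(np.load(n+'.npz')); P=cloud(g); im=g['im']; hsv=cv2.cvtColor(im,cv2.COLOR_BGR2HSV); H,S,V=cv2.split(hsv); Z=P[...,2]
    near=(P[...,0]>.38)&(P[...,0]<.66)&(abs(P[...,1])<.15)
    print(n)
    def comp(m,h,name):
        k,l,st,c=cv2.connectedComponentsWithStats(m.astype(np.uint8))
        if k<2: return
        i=1+st[1:,4].argmax(); pts=np.argwhere(l==i)[:,::-1]; W=ray(g,pts,h)[:,:2]*1000
        c,r=cv2.minEnclosingCircle(W.astype(np.float32)); print(name,len(pts),'mean',W.mean(0).round(1),'circ',np.round(c,1),round(r,1),cv2.minAreaRect(W.astype(np.float32)))
    row=near&(P[...,0]>.5)&(P[...,0]<.58)
    comp(row&(Z>.078)&(Z<.096)&(P[...,1]>.05),.083,'rollertop')
    comp(row&(Z>.083)&(Z<.1)&(abs(P[...,1]-.015)<.02),.090,'drivertop')
    comp(row&(Z>.072)&(Z<.09)&(P[...,1]<-.02)&(H>95)&(H<125)&(S>90),.080,'jartop')
    comp(row&(Z<.015)&(H>20)&(H<35)&(S>80),.004,'yellow')
    comp(row&(Z<.015)&(H>95)&(H<125)&(S>90),.004,'blue')
    comp(row&(Z<.015)&(V>185)&(S<40)&(P[...,1]>.05),.004,'white')
    comp((V<60)&near&(Z<.03)&(P[...,0]>.56),.010,'disp')
    comp(near&(Z>.006)&(P[...,0]<.5)&(P[...,1]<.06),.014,'tray')
    comp((P[...,2]>.095)&(P[...,2]<.13)&(P[...,0]>.35)&(P[...,0]<.47)&(P[...,1]>0.05)&(P[...,1]<.17),.11,'pink')
g=dict(np.load('w1.npz')); cv2.imwrite('pics/w1c.png',cv2.resize(g['im'][90:270,220:370],None,fx=3.3,fy=3.3,interpolation=cv2.INTER_CUBIC))
g=dict(np.load('s1.npz')); cv2.imwrite('pics/s1c.png',cv2.resize(g['im'][120:225,315:475],None,fx=5,fy=5,interpolation=cv2.INTER_CUBIC))
```

```text
w1
rollertop 773 mean [530.2  82.2] circ [530.6  82.1] 15.9 ((529.8924560546875, 82.15583801269531), (30.314077377319336, 30.61188507080078), 7.784729480743408)
drivertop 92 mean [536.4  18.8] circ [536.3  18.8] 6.0 ((536.47265625, 18.764972686767578), (10.953011512756348, 10.812368392944336), 26.851303100585938)
jartop 623 mean [543.8 -42.3] circ [543.5 -42.5] 17.3 ((543.4295654296875, -42.237815856933594), (30.83891487121582, 33.42481231689453), 7.723573684692383)
yellow 693 mean [537.9  26.4] circ [537.7  20. ] 28.0 ((537.5713500976562, 22.222625732421875), (49.284847259521484, 55.36729431152344), 84.63188171386719)
blue 491 mean [547.5 -33.6] circ [545.6 -43.6] 27.7 ((545.7913818359375, -38.35623550415039), (44.408714294433594, 54.362823486328125), 85.3501205444336)
white 1117 mean [522.2  85.8] circ [518.5  85.4] 39.1 ((527.9613647460938, 85.17544555664062), (55.520286560058594, 69.59612274169922), 0.23775559663772583)
disp 3177 mean [595.3  51.8] circ [596.6  39.5] 68.5 ((594.3894653320312, 39.09906768798828), (60.088348388671875, 125.81791687011719), 7.969824314117432)
tray 12
[... 1018 characters left out ...]
6.224674224853516), (54.88948059082031, 46.09694290161133), 65.7717056274414)
white 242 mean [530.3  72.5] circ [530.6  81.4] 32.9 ((530.3926391601562, 80.36976623535156), (58.753501892089844, 50.77825164794922), 53.41542053222656)
disp 1723 mean [599.2  35.5] circ [598.7  36.4] 70.3 ((598.4088745117188, 36.46147155761719), (62.01247787475586, 130.09951782226562), 8.098197937011719)
tray 704 mean [-122.2  333. ] circ [-104.3  351.8] 157.2 ((-117.88163757324219, 330.8109130859375), (88.65579986572266, 312.05364990234375), 57.08280944824219)
pink 382 mean [416.3 100.8] circ [416.6 100.9] 33.5 ((416.33807373046875, 100.15630340576172), (46.810367584228516, 66.46094512939453), 53.20525360107422)
```

View pics/s1c.png

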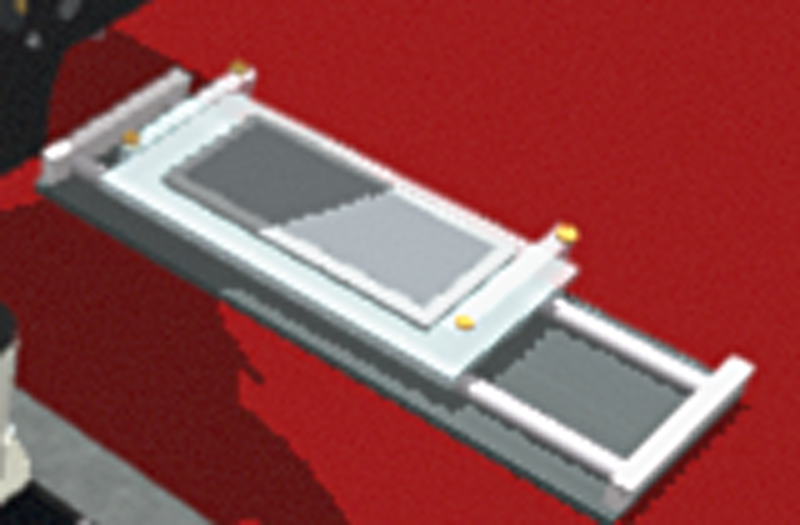

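{"fn": "send_rows", "kwargs": {
  "moves": [1, -1.2, 3.1, 0, 0, 0, 0, 1, -2.4, 6.2, 0, 0, 0, 0, 1, -2.4, 6.2, -3, 0, 0, 0, 1, -2.4, 6.2, -6.5, 0, 0, 0, 1, -2.4, 6.2, -10, 0, 0, 0]
}}

```text
time: 2.33
position: [0.5306, 0.0846, 0.1369]
tool_rot: [0.655, 0.755, 0.001, 0.001]
ft_force: [0.9, 0.1, -0.6]
grip_width: 0.0873
grip_force: 0.0
```

{"fn": "send_rows", "kwargs": {
  "moves": [1, 0, 0, -3, 0, 0, 0, 1, 0, 0, -5.5, 0, 0, 0, 1, 0, 0, -7, 0, 0, 0, 1, 0, 0, -7.3, 0, 0, 0, 1, 0, 0, -7.3, 0, 0, 0]
}}

```text
time: 2.75
position: [0.5296, 0.0834, 0.0628]
tool_rot: [0.656, 0.754, -0.001, -0.001]
ft_force: [0.3, -0.7, -0.1]
grip_width: 0.0872
grip_force: 0.0
```

{"fn": "send_rows", "kwargs": {
  "moves": [0.2, 0, 0, 0, 0, 0, 0, 0.2, 0, 0, 0, 0, 0, 0, 0.2, 0, 0, 0, 0, 0, 0, 0.2, 0, 0, 0, 0, 0, 0, 0.2, 0, 0, 0, 0, 0, 0],
  "grip_force": 15
}}

```text
time: 3.17
position: [0.5315, 0.0822, 0.0644]
tool_rot: [0.657, 0.754, 0.001, 0.001]
ft_force: [0.5, -0.2, -0.6]
grip_width: 0.0617
grip_force: 0.0
```

{"fn": "send_rows", "kwargs": {
  "moves": [0.2, 0, 0, 0, 0, 0, 0, 0.2, 0, 0, 0, 0, 0, 0, 0.2, 0, 0, 0, 0, 0, 0, 0.2, 0, 0, 0, 0, 0, 0, 0.2, 0, 0, 0, 0, 0, 0]
}}

```text
time: 3.58
position: [0.531, 0.0822, 0.0635]
tool_rot: [0.657, 0.754, -0.0, 0.0]
ft_force: [0.9, -1.8, 0.2]
grip_width: 0.0339
grip_force: 15.0
```

{"fn": "send_rows", "kwargs": {
  "moves": [0.2, 0, 0, 0, 0, 0, 0, 0.2, 0, 0, 0, 0, 0, 0, 0.2, 0, 0, 0.5, 0, 0, 0, 0.2, 0, 0, 1.5, 0, 0, 0, 0.2, 0, 0, 3, 0, 0, 0]
}}

```text
time: 4.0
position: [0.5299, 0.0822, 0.0933]
tool_rot: [0.657, 0.754, -0.001, -0.001]
ft_force: [-0.2, -0.1, -1.2]
grip_width: 0.0332
grip_force: 15.0
```

{"fn": "send_rows", "kwargs": {
  "moves": [0.2, 0, 0, 3, 0, 0, 0, 0.2, 0, 0, 6, 0, 0, 0, 0.2, 0, 0, 9, 0, 0, 0, 0.2, -0.8, -3, 9, 0, 0, 0, 0.2, -1.6, -6.5, 9, 0, 0, 0]
}}

```text
time: 4.42
position: [0.5165, 0.018, 0.1867]
tool_rot: [0.655, 0.755, 0.002, 0.003]
ft_force: [-0.6, -0.7, -1.5]
grip_width: 0.0335
grip_force: 15.0
```

{"fn": "send_rows", "kwargs": {
  "moves": [0.2, -0.8, -3.5, 0, 0, 0, 0, 0.2, -1.6, -7, 0, 0, 0, 0, 0.2, -2.4, -10.5, 0, 0, 0, 0, 0.2, -3.2, -14, 0, 0, 0, 0, 0.2, -4, -17.5, 0, 0, 0, 0]
}}

```text
time: 4.83
position: [0.4742, -0.1592, 0.1844]
tool_rot: [0.657, 0.754, 0.0, 0.0]
ft_force: [1.9, -0.8, -1.8]
grip_width: 0.0335
grip_force: 15.0
```

{"fn": "send_rows", "kwargs": {
  "moves": [0.2, -0.8, -3.5, 0, 0, 0, 0, 0.2, -1.6, -7, 0, 0, 0, 0, 0.2, -2.3, -9.5, 0, 0, 0, 0, 0.2, -2.5, -10.6, 0, 0, 0, 0, 0.2, -2.5, -10.6, 0, 0, 0, 0]
}}

```text
time: 5.25
position: [0.4498, -0.2664, 0.1842]
tool_rot: [0.658, 0.753, -0.0, 0.001]
ft_force: [0.1, 0.4, -0.6]
grip_width: 0.0334
grip_force: 15.0
```

{"fn": "send_rows", "kwargs": {
  "moves": [0.2, 0, 0, -3, 0, 0, 0, 0.2, 0, 0, -6, 0, 0, 0, 0.2, 0, 0, -8.5, 0, 0, 0, 0.2, 0, 0, -10, 0, 0, 0, 0.2, 0, 0, -11, 0, 0, 0]
}}

```text
time: 5.67
position: [0.4493, -0.261, 0.072]
tool_rot: [0.657, 0.754, 0.0, -0.002]
ft_force: [-0.5, -0.2, -0.8]
grip_width: 0.0337
grip_force: 15.0
```

{"fn": "send_rows", "kwargs": {
  "moves": [0.2, 0, 0, -0.5, 0, 0, 0, 0.2, 0, 0, -0.9, 0, 0, 0, 0.2, 0, 0, -1.1, 0, 0, 0, 0.2, 0, 0, -1.1, 0, 0, 0, 0.2, 0, 0, -1.1, 0, 0, 0]
}}

```text
time: 6.08
position: [0.4504, -0.264, 0.0633]
tool_rot: [0.657, 0.754, 0.0, 0.001]
ft_force: [0.0, 0.2, -1.1]
grip_width: 0.0335
grip_force: 15.0
```

{"fn": "send_rows", "kwargs": {
  "moves": [0.2, 0, 0, -0.05, 0, 0, 0, 0.2, 0, 0, -0.1, 0, 0, 0, 0.7, 0, 0, -0.1, 0, 0, 0, 0.7, 0, 0, -0.1, 0, 0, 0, 0.7, 0, 0, -0.1, 0, 0, 0]
}}

```text
time: 6.5
position: [0.4501, -0.264, 0.0618]
tool_rot: [0.657, 0.754, -0.0, 0.0]
ft_force: [0.6, 0.6, -1.0]
grip_width: 0.0463
grip_force: 0.0
```

{"fn": "send_rows", "kwargs": {
  "moves": [0.7, 0, 0, 0, 0, 0, 0, 0.7, 0, 0, 0.5, 0, 0, 0, 0.7, 0, 0, 3, 0, 0, 0, 0.7, 0, 0, 6.5, 0, 0, 0, 0.7, 0, 0, 10.5, 0, 0, 0]
}}

```text
time: 6.92
position: [0.4488, -0.2628, 0.1665]
tool_rot: [0.657, 0.754, 0.0, -0.002]
ft_force: [0.8, 0.1, 1.1]
grip_width: 0.0605
grip_force: 0.0
```

Run:
```python
from h import *
g=grab('scene'); P=cloud(g); cv2.imwrite('pics/s2.png',g['im'])
q=P[(P[...,2]>.06)&(P[...,2]<.1)&(abs(P[...,0]-.45)<.04)&(abs(P[...,1]+.264)<.05)]; print(len(q),q.mean(0),q.max(0))
```

```text
440 [ 0.45718823 -0.26522016  0.07608459] [ 0.46934426 -0.24817938  0.08764417]
```

View pics/s2.png

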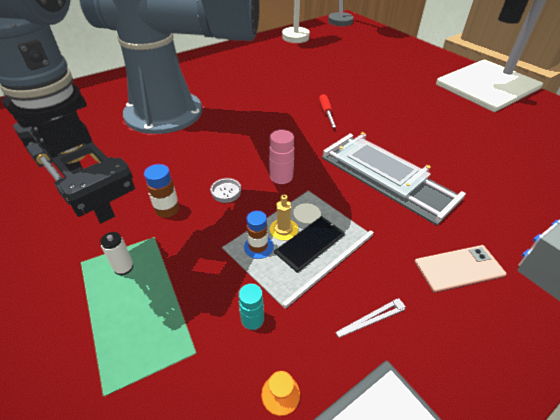

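The roller stands upright on the mat at (117,253), and everything else is unchanged. The driver is next.

{"fn": "send_rows", "kwargs": {
  "moves": [0.7, 1.1, 3.5, 0, 0, 0, 0, 0.7, 2.2, 7.1, 0, 0, 0, 0, 0.7, 3.2, 10.6, 0, 0, 0, 0, 0.7, 4.3, 14.2, 0, 0, 0, 0, 0.7, 5.4, 17.7, 0, 0, 0, 0]
}}

```text
time: 7.38
position: [0.5041, -0.0852, 0.1669]
tool_rot: [0.657, 0.754, 0.0, 0.0]
ft_force: [0.2, -1.1, 0.1]
grip_width: 0.0609
grip_force: 0.0
```

{"fn": "send_rows", "kwargs": {
  "moves": [0.7, 1.1, 3.5, 0, 0, 0, 0, 0.7, 2.2, 7.1, 0, 0, 0, 0, 0.7, 3.2, 10.6, 0, 0, 0, 0, 0.7, 3.2, 10.6, 0, 0, 0, 0, 0.7, 3.2, 10.6, -3, 0, 0, 0]
}}

```text
time: 7.8
position: [0.5405, 0.0208, 0.1409]
tool_rot: [0.655, 0.755, 0.003, 0.005]
ft_force: [1.0, -0.2, -0.6]
grip_width: 0.0609
grip_force: 0.0
```

{"fn": "send_rows", "kwargs": {
  "moves": [0.7, 0, 0, -3.5, 0, 0, 0, 0.7, 0, 0, -6.5, 0, 0, 0, 0.7, 0, 0, -8.3, 0, 0, 0, 0.6, 0, 0, -8.8, 0, 0, 0, 0.6, 0, 0, -8.8, 0, 0, 0]
}}

```text
time: 8.22
position: [0.535, 0.0189, 0.0473]
tool_rot: [0.657, 0.754, -0.001, -0.001]
ft_force: [-0.4, 0.4, 0.1]
grip_width: 0.0552
grip_force: 0.0
```

{"fn": "send_rows", "kwargs": {
  "moves": [0.15, 0, 0, 0, 0, 0, 0, 0.15, 0, 0, 0, 0, 0, 0, 0.15, 0, 0, 0, 0, 0, 0, 0.15, 0, 0, 0, 0, 0, 0, 0.15, 0, 0, 0, 0, 0, 0],
  "grip_force": 20
}}

```text
time: 8.63
position: [0.5365, 0.0191, 0.0495]
tool_rot: [0.657, 0.754, 0.0, 0.001]
ft_force: [-0.5, 1.0, 0.1]
grip_width: 0.0267
grip_force: 0.0
```

{"fn": "send_rows", "kwargs": {
  "moves": [0.15, 0, 0, 0, 0, 0, 0, 0.15, 0, 0, 0, 0, 0, 0, 0.15, 0, 0, 0, 0, 0, 0, 0.15, 0, 0, 0, 0, 0, 0, 0.15, 0, 0, 0, 0, 0, 0]
}}

```text
time: 9.05
position: [0.5368, 0.0191, 0.0493]
tool_rot: [0.657, 0.754, 0.001, 0.001]
ft_force: [1.7, 0.5, 6.1]
grip_width: 0.0235
grip_force: 19.9
```

{"fn": "send_rows", "kwargs": {
  "moves": [0.15, 0, 0, 0.1, 0, 0, 0, 0.15, 0, 0, 0.3, 0, 0, 0, 0.15, 0, 0, 1, 0, 0, 0, 0.15, 0, 0, 2, 0, 0, 0, 0.15, 0, 0, 3, 0, 0, 0]
}}

```text
time: 9.47
position: [0.5354, 0.0193, 0.079]
tool_rot: [0.657, 0.754, -0.0, -0.001]
ft_force: [1.0, -0.1, -1.2]
grip_width: 0.0233
grip_force: 19.9
```

Run:
```python
from h import *
g=grab('side'); cv2.imwrite('pics/sd3.png',cv2.resize(g['im'][120:300,200:360],None,fx=3.3,fy=3.3,interpolation=cv2.INTER_CUBIC))
```

```text
(no output)
```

View pics/sd3.png

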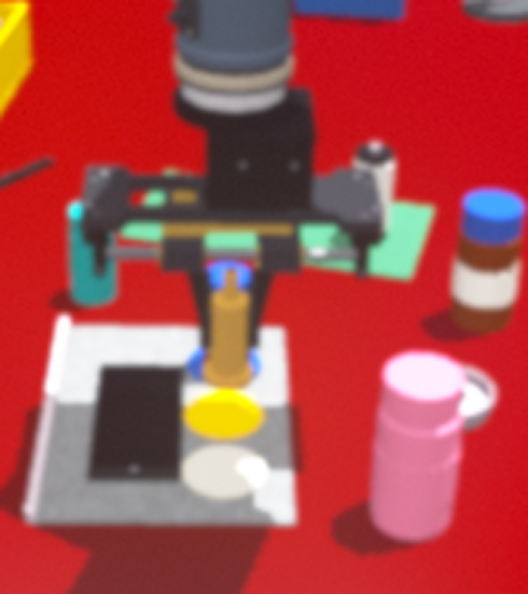

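The side view shows the driver hanging straight in the fingers above its yellow coaster at (225,410). I carry it to the middle of the mat.

{"fn": "send_rows", "kwargs": {
  "moves": [0.15, 0, 0, 3, 0, 0, 0, 0.15, 0, 0, 6, 0, 0, 0, 0.15, 0, 0, 9, 0, 0, 0, 0.15, -0.1, -3, 9, 0, 0, 0, 0.15, -0.2, -6.5, 9, 0, 0, 0]
}}

```text
time: 9.93
position: [0.5353, -0.0449, 0.1716]
tool_rot: [0.655, 0.755, 0.001, 0.003]
ft_force: [1.2, -0.9, -2.2]
grip_width: 0.0234
grip_force: 20.0
```

{"fn": "send_rows", "kwargs": {
  "moves": [0.15, -0.1, -3.5, 0, 0, 0, 0, 0.15, -0.2, -7, 0, 0, 0, 0, 0.15, -0.3, -10.5, 0, 0, 0, 0, 0.15, -0.4, -14, 0, 0, 0, 0, 0.15, -0.5, -17.5, 0, 0, 0, 0]
}}

```text
time: 10.35
position: [0.5285, -0.2224, 0.1692]
tool_rot: [0.657, 0.754, 0.0, 0.0]
ft_force: [0.5, 1.1, -1.8]
grip_width: 0.0235
grip_force: 20.0
```

{"fn": "send_rows", "kwargs": {
  "moves": [0.15, 0, -3.5, 0, 0, 0, 0, 0.15, 0, -5.4, 0, 0, 0, 0, 0.15, 0, -5.4, 0, 0, 0, 0, 0.15, 0, -5.4, -3, 0, 0, 0, 0.15, 0, -5.4, -6, 0, 0, 0]
}}

```text
time: 10.77
position: [0.5303, -0.276, 0.1103]
tool_rot: [0.657, 0.753, 0.0, 0.003]
ft_force: [0.4, 0.4, -2.0]
grip_width: 0.0235
grip_force: 19.9
```

{"fn": "send_rows", "kwargs": {
  "moves": [0.15, 0, 0, -3, 0, 0, 0, 0.15, 0, 0, -4.8, 0, 0, 0, 0.15, 0, 0, -5.6, 0, 0, 0, 0.15, 0, 0, -6, 0, 0, 0, 0.15, 0, 0, -6.1, 0, 0, 0]
}}

```text
time: 11.18
position: [0.5291, -0.2744, 0.0478]
tool_rot: [0.657, 0.754, 0.0, -0.0]
ft_force: [-0.1, 0.6, -2.3]
grip_width: 0.0235
grip_force: 19.9
```

{"fn": "send_rows", "kwargs": {
  "moves": [0.15, 0, 0, 0, 0, 0, 0, 0.15, 0, 0, -0.05, 0, 0, 0, 0.15, 0, 0, -0.1, 0, 0, 0, 0.15, 0, 0, -0.1, 0, 0, 0, 0.15, 0, 0, -0.1, 0, 0, 0]
}}

```text
time: 11.6
position: [0.5294, -0.2751, 0.0474]
tool_rot: [0.657, 0.754, 0.0, 0.001]
ft_force: [-0.2, 0.9, 0.5]
grip_width: 0.0234
grip_force: 19.9
```

{"fn": "send_rows", "kwargs": {
  "moves": [0.6, 0, 0, 0, 0, 0, 0, 0.6, 0, 0, 0, 0, 0, 0, 0.6, 0, 0, 0, 0, 0, 0, 0.6, 0, 0, 0, 0, 0, 0, 0.6, 0, 0, 0, 0, 0, 0]
}}

```text
time: 12.02
position: [0.529, -0.2748, 0.0466]
tool_rot: [0.657, 0.754, 0.0, 0.0]
ft_force: [-0.3, 0.5, -0.6]
grip_width: 0.048
grip_force: 0.0
```

{"fn": "send_rows", "kwargs": {
  "moves": [0.7, 0, 0, 0, 0, 0, 0, 0.7, 0, 0, 2, 0, 0, 0, 0.7, 0, 0, 5, 0, 0, 0, 0.7, 0, 0, 9, 0, 0, 0, 0.7, 0, 0, 12, 0, 0, 0]
}}

```text
time: 12.43
position: [0.5292, -0.2749, 0.1685]
tool_rot: [0.657, 0.754, 0.0, 0.0]
ft_force: [1.1, -0.5, -0.2]
grip_width: 0.0605
grip_force: 0.0
```

{"fn": "send_rows", "kwargs": {
  "moves": [0.7, 0.2, 3.7, 0, 0, 0, 0, 0.7, 0.5, 7.5, 0, 0, 0, 0, 0.7, 0.8, 11.3, 0, 0, 0, 0, 0.7, 1.1, 15, 0, 0, 0, 0, 0.7, 1.4, 18.8, 0, 0, 0, 0]
}}

```text
time: 12.85
position: [0.5428, -0.0854, 0.1668]
tool_rot: [0.657, 0.754, 0.0, 0.0]
ft_force: [0.7, -0.5, 0.1]
grip_width: 0.0609
grip_force: 0.0
```

{"fn": "send_rows", "kwargs": {
  "moves": [0.7, 0.1, 3, 0, 0, 0, 0, 0.7, 0.1, 4.4, 0, 0, 0, 0, 0.7, 0.1, 4.4, 0, 0, 0, 0, 0.7, 0.1, 4.4, -3, 0, 0, 0, 0.7, 0.1, 4.4, -6.5, 0, 0, 0]
}}

```text
time: 13.27
position: [0.547, -0.0438, 0.1035]
tool_rot: [0.657, 0.754, 0.002, 0.004]
ft_force: [0.4, -0.0, -1.7]
grip_width: 0.0611
grip_force: 0.0
```

{"fn": "send_rows", "kwargs": {
  "moves": [0.7, 0, 0, -2.5, 0, 0, 0, 0.7, 0, 0, -4.3, 0, 0, 0, 0.7, 0, 0, -5, 0, 0, 0, 0.7, 0, 0, -5, 0, 0, 0, 0.7, 0, 0, -5, 0, 0, 0]
}}

```text
time: 13.68
position: [0.5444, -0.0435, 0.0518]
tool_rot: [0.657, 0.754, 0.0, 0.0]
ft_force: [0.3, -0.3, 0.1]
grip_width: 0.0609
grip_force: 0.0
```

{"fn": "send_rows", "kwargs": {
  "moves": [0.3, 0, 0, 0, 0, 0, 0, 0.3, 0, 0, 0, 0, 0, 0, 0.3, 0, 0, 0, 0, 0, 0, 0.3, 0, 0, 0, 0, 0, 0, 0.3, 0, 0, 0, 0, 0, 0],
  "grip_force": 15
}}

```text
time: 14.1
position: [0.5444, -0.0429, 0.0522]
tool_rot: [0.657, 0.754, 0.0, 0.001]
ft_force: [-0.9, -0.3, 1.0]
grip_width: 0.0356
grip_force: 15.5
```

{"fn": "send_rows", "kwargs": {
  "moves": [0.3, 0, 0, 0, 0, 0, 0, 0.3, 0, 0, 0, 0, 0, 0, 0.3, 0, 0, 0.5, 0, 0, 0, 0.3, 0, 0, 1.5, 0, 0, 0, 0.3, 0, 0, 3, 0, 0, 0]
}}

```text
time: 14.52
position: [0.5427, -0.0425, 0.0811]
tool_rot: [0.657, 0.754, -0.001, -0.002]
ft_force: [0.5, 1.7, -1.2]
grip_width: 0.0354
grip_force: 15.0
```

{"fn": "send_rows", "kwargs": {
  "moves": [0.3, 0, 0, 3, 0, 0, 0, 0.3, 0, 0, 6, 0, 0, 0, 0.3, 0, 0, 9, 0, 0, 0, 0.3, 0.9, -3.3, 9, 0, 0, 0, 0.3, 1.8, -6.7, 9, 0, 0, 0]
}}

```text
time: 14.93
position: [0.5627, -0.109, 0.1747]
tool_rot: [0.656, 0.755, 0.001, 0.002]
ft_force: [0.4, -0.7, -0.2]
grip_width: 0.0355
grip_force: 15.0
```

{"fn": "send_rows", "kwargs": {
  "moves": [0.3, 0.9, -3.4, 0, 0, 0, 0, 0.3, 1.8, -6.8, 0, 0, 0, 0, 0.3, 2.7, -10.2, 0, 0, 0, 0, 0.3, 3.6, -13.6, 0, 0, 0, 0, 0.3, 4.4, -16.6, 0, 0, 0, 0]
}}

```text
time: 15.35
position: [0.6059, -0.278, 0.172]
tool_rot: [0.657, 0.754, -0.0, 0.0]
ft_force: [0.9, -0.4, -1.0]
grip_width: 0.0359
grip_force: 15.0
```

{"fn": "send_rows", "kwargs": {
  "moves": [0.3, 0.2, -1, 0, 0, 0, 0, 0.3, 0.2, -1, 0, 0, 0, 0, 0.3, 0.2, -1, -3, 0, 0, 0, 0.3, 0.2, -1, -6, 0, 0, 0, 0.3, 0.2, -1, -9, 0, 0, 0]
}}

```text
time: 15.77
position: [0.6075, -0.2837, 0.0815]
tool_rot: [0.657, 0.754, 0.0, -0.0]
ft_force: [0.9, 0.5, -1.4]
grip_width: 0.0353
grip_force: 15.0
```

{"fn": "send_rows", "kwargs": {
  "moves": [0.3, 0, 0, -2, 0, 0, 0, 0.3, 0, 0, -2.8, 0, 0, 0, 0.3, 0, 0, -3.1, 0, 0, 0, 0.3, 0, 0, -3.2, 0, 0, 0, 0.3, 0, 0, -3.25, 0, 0, 0]
}}

```text
time: 16.18
position: [0.6086, -0.2852, 0.0501]
tool_rot: [0.657, 0.754, 0.0, 0.001]
ft_force: [-0.5, 0.2, -1.2]
grip_width: 0.0358
grip_force: 15.0
```

{"fn": "send_rows", "kwargs": {
  "moves": [0.3, 0, 0, -0.05, 0, 0, 0, 0.3, 0, 0, -0.05, 0, 0, 0, 0.3, 0, 0, -0.05, 0, 0, 0, 0.3, 0, 0, -0.05, 0, 0, 0, 0.3, 0, 0, -0.05, 0, 0, 0]
}}

```text
time: 16.6
position: [0.6088, -0.286, 0.0496]
tool_rot: [0.657, 0.754, 0.0, 0.001]
ft_force: [1.7, 1.5, 4.1]
grip_width: 0.035
grip_force: 15.0
```

{"fn": "send_rows", "kwargs": {
  "moves": [0.65, 0, 0, 0, 0, 0, 0, 0.65, 0, 0, 0, 0, 0, 0, 0.65, 0, 0, 0, 0, 0, 0, 0.65, 0, 0, 0, 0, 0, 0, 0.65, 0, 0, 0.3, 0, 0, 0]
}}

```text
time: 17.02
position: [0.6072, -0.2855, 0.0506]
tool_rot: [0.657, 0.754, -0.0, -0.001]
ft_force: [-0.3, -0.7, 0.1]
grip_width: 0.0546
grip_force: 0.0
```

{"fn": "send_rows", "kwargs": {
  "moves": [0.65, 0, 0, 3, 0, 0, 0, 0.65, 0, 0, 6.5, 0, 0, 0, 1, 0, 0, 10, 0, 0, 0, 1, 0, 0, 13.5, 0, 0, 0, 1, -0.2, 3, 15.5, 0, 0, 0]
}}

```text
time: 17.43
position: [0.6085, -0.2621, 0.2114]
tool_rot: [0.659, 0.752, -0.0, 0.006]
ft_force: [1.8, -0.9, -0.3]
grip_width: 0.0693
grip_force: 0.0
```

{"fn": "send_rows", "kwargs": {
  "moves": [1, -0.2, 3.8, 0.8, 0, 0, 0, 1, -0.4, 7.7, 1.6, 0, 0, 0, 1, -0.7, 11.6, 2.5, 0, 0, 0, 1, -1, 15.5, 3, 0, 0, 0, 1, -1.2, 19.4, 3, 0, 0, 0]
}}

```text
time: 17.85
position: [0.594, -0.0604, 0.2382]
tool_rot: [0.657, 0.754, 0.001, 0.001]
ft_force: [0.4, -0.0, 0.5]
grip_width: 0.0861
grip_force: 0.0
```

{"fn": "send_rows", "kwargs": {
  "moves": [1, -0.2, 3.5, 0, 0, 0, 0, 1, -0.4, 7, 0, 0, 0, 0, 1, -0.4, 8.2, 0, 0, 0, 0, 1, -0.4, 8.2, 0, 0, 0, 0, 1, -0.4, 8.2, 0, 0, 0, 0]
}}

```text
time: 18.27
position: [0.5901, 0.0201, 0.2367]
tool_rot: [0.656, 0.754, -0.0, 0.001]
ft_force: [0.1, 0.0, -0.5]
grip_width: 0.0871
grip_force: 0.0
```

```bash
cat > m.py <<'E'
from h import *
import sys
n=sys.argv[1]
o=monitor.get_obs(); print(o['time'],o['position'],R.from_quat(o['tool_rot']).as_matrix()[:,1])
g=grab('wrist'); cv2.imwrite(f'pics/{n}w.png',g['im']); np.savez(n+'w.npz',**g); s=grab('scene'); np.savez(n+'s.npz',**s); cv2.imwrite(f'pics/{n}s.png',s['im'])
for nm,g in (('w',g),('s',s)):
    P=cloud(g); H,S,V=cv2.split(cv2.cvtColor(g['im'],cv2.COLOR_BGR2HSV)); Z=P[...,2]
    row=(P[...,0]>.48)&(P[...,0]<.66)&(abs(P[...,1])<.15)
    def comp(m,h,name):
        k,l,st,c=cv2.connectedComponentsWithStats(m.astype(np.uint8))
        if k<2: return
        i=1+st[1:,4].argmax(); W=(ray(g,np.argwhere(l==i)[:,::-1],h)[:,:2]*1000).astype(np.float32)
        c,r=cv2.minEnclosingCircle(W); print(nm,name,len(W),'mean',W.mean(0).round(1),'circ',np.round(c,1),round(r,1),'rect',cv2.minAreaRect(W))
    comp(row&(Z<.02)&(H>20)&(H<35)&(S>80),.004,'yellow')
    comp(row&(Z<.02)&(H>95)&(H<125)&(S>90),.004,'blue')
    comp(row&(Z<.02)&(V>185)&(S<40)&(P[...,1]>.04)&(P[...,0]<.57),.004,'white')
    comp((V<60)&row&(Z<.03)&(P[...,0]>.555),.010,'disp')
E
python3 m.py a
```

```text
18.2667 [0.59011321 0.02005194 0.23666528] [9.90397898e-01 1.38246029e-01 1.96121859e-04]
w yellow 1355 mean [537.4  19.8] circ [537.5  19.2] 28.0 rect ((537.3881225585938, 19.732059478759766), (54.765987396240234, 53.690284729003906), 7.831511497497559)
w blue 1178 mean [545.6 -43.4] circ [545.5 -43.7] 27.8 rect ((545.3507690429688, -43.5641975402832), (54.42230224609375, 54.29560470581055), 7.983483791351318)
w white 3543 mean [518.8  83.1] circ [520.9  84. ] 58.9 rect ((522.1599731445312, 84.45538330078125), (83.16570281982422, 88.11983489990234), 0.22580979764461517)
w disp 2380 mean [595.9  64.2] circ [593.8  64. ] 46.9 rect ((594.7454223632812, 62.33526611328125), (53.2398796081543, 81.6800308227539), 9.471622467041016)
s yellow 501 mean [540.   18.9] circ [539.9  19.1] 29.0 rect ((538.9730834960938, 19.06266212463379), (55.71485900878906, 54.92072677612305), 2.5261003971099854)
s blue 559 mean [548.1 -44.6] circ [547.8 -44.2] 28.0 rect ((547.9835815429688, -44.40524673461914), (53.91800308227539, 54.458309173583984), 55.17388153076172)
s white 934 mean [520.7  81.3] circ [521.5  82.7] 58.2 rect ((522.47119140625, 83.30313873291016), (80.57774353027344, 87.08905792236328), 0.49394986033439636)
s disp 1722 mean [599.6  35.3] circ [598.8  36. ] 69.9 rect ((598.63427734375, 36.78470993041992), (61.47999954223633, 130.5892791748047), 7.94315242767334)
```

View pics/aw.png

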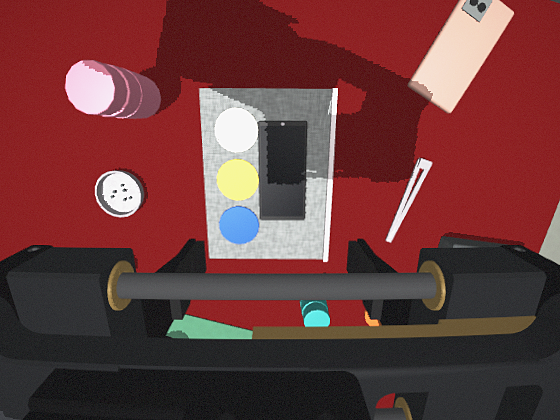

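View pics/as.png

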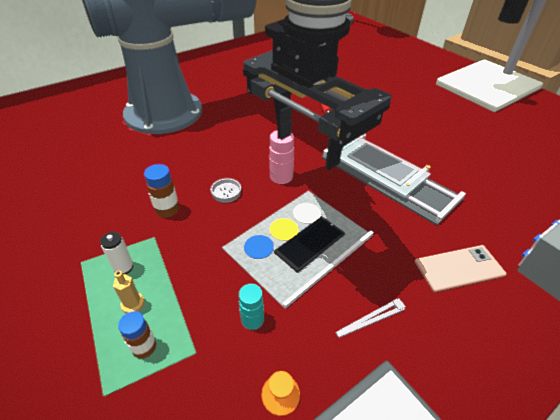

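The three stand on the mat: roller (117,253), driver (127,293) and jar (137,335). The coasters are clear in the wrist view at (236,130), (238,180) and (239,225), with the display at (283,170). Before picking up the display, I look at the frame with the wrist camera.

{"fn": "send_rows", "kwargs": {
  "moves": [1, -0.9, 3.7, 0, 0, 0, 0, 1, -1.8, 7.4, 0, 0, 0, 0, 1, -2.7, 11.1, 0, 0, 0, 0, 1, -3.6, 14.8, 0, 0, 0, 0, 1, -4.5, 18.5, 0, 0, 0, 0]
}}

```text
time: 18.78
position: [0.5455, 0.2045, 0.2365]
tool_rot: [0.658, 0.753, -0.0, 0.0]
ft_force: [0.4, 0.6, -1.1]
grip_width: 0.0872
grip_force: 0.0
```

{"fn": "send_rows", "kwargs": {
  "moves": [1, -0.9, 3.7, 0, 0, 0, 0, 1, -1.8, 7.4, 0, 0, 0, 0, 1, -2.2, 8.5, 0, 0, 0, 0, 1, -2.2, 8.5, 0, 0, 0, 0, 1, -2.2, 8.5, 0, 0, 0, 0]
}}

```text
time: 19.2
position: [0.5237, 0.2889, 0.2363]
tool_rot: [0.657, 0.754, -0.0, 0.0]
ft_force: [0.6, -0.7, -0.4]
grip_width: 0.087
grip_force: 0.0
```

Run:
```python
from h import *
o=monitor.get_obs(); print(o['time'],o['position'])
g=grab('wrist'); np.savez('fw.npz',**g); P=cloud(g)
s=grab('scene'); np.savez('fs.npz',**s)
# lip at far edge of grey mat from earlier view
a=dict(np.load('as.npz')); Q=cloud(a); b=(Q[...,0]>.64)&(Q[...,0]<.69)&(abs(Q[...,1]-.03)<.03)&(cv2.cvtColor(a['im'],cv2.COLOR_BGR2HSV)[...,1]<60)
print('lip',Q[b].min(0),Q[b].max(0),np.percentile(Q[b],[5,50,95],axis=0))
z=P[...,2]; y=int(proj(g,[.523,.298,.031])[0,1]); x=int(proj(g,[.523,.298,.031])[0,0]); print(x,y)
im=g['im'].copy()
crop=im[max(0,y-120):y+120,max(0,x-150):x+150]; print(max(0,y-120),max(0,x-150)); cv2.imwrite('pics/fwc.png',cv2.resize(crop,None,fx=2.5,fy=2.5,interpolation=cv2.INTER_CUBIC))
```

```text
19.2 [0.52369037 0.28886538 0.23632916]
lip [ 6.40024373e-01  4.07629695e-06 -5.61051544e-05] [0.68980359 0.05999484 0.33739252] [[0.64245531 0.00155772 0.00303601]
 [0.66615978 0.02394446 0.32242402]
 [0.68654474 0.05501813 0.33670253]]
277 181
61 127
```

View pics/fwc.png

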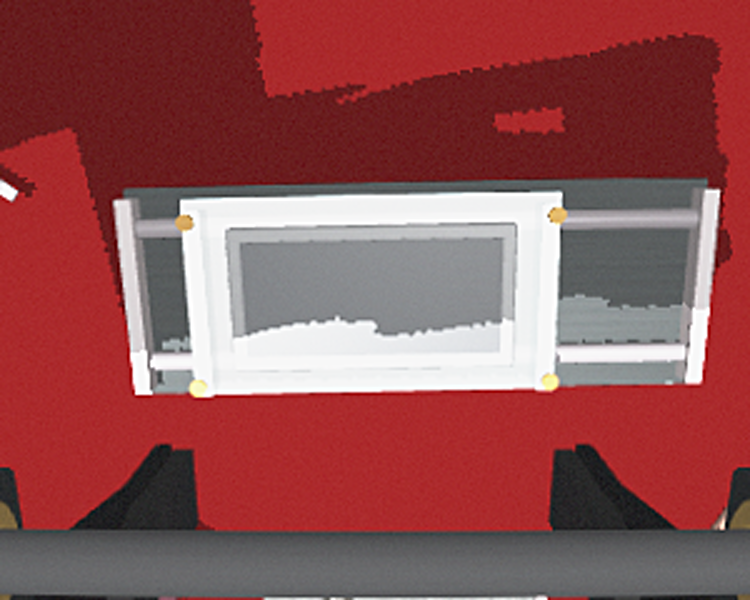

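The crop shows the silver frame's outer corners near (228,226), (517,222), (515,364) and (232,370). I turn these, and those of the earlier scene crop, into positions.

Run:
```python
from h import *
def rep(n,c):
    g=dict(np.load(n)); W=ray(g,c,.031)[:,:2]*1000; d=(W[1]+W[2]-W[0]-W[3])/2; e=(W[2]+W[3]-W[0]-W[1])/2
    print(n,W.round(1).tolist(),'c',W.mean(0).round(1),'L',np.hypot(*d),np.hypot(*e),'ang',np.degrees(np.arctan2(d[1],d[0])),np.degrees(np.arctan2(e[1],e[0])))
rep('fw.npz',np.array([[228,226],[517,222],[515,364],[232,370]])/2.5+[127,61])
rep('s1.npz',np.array([[165,178],[250,112],[518,248],[428,325]])/5+[315,120])
# frame by depth: top plane of carriage/frame and end walls, wrist view
g=dict(np.load('fw.npz'));P=cloud(g);Z=P[...,2]; nr=(abs(P[...,0]-.523)<.14)&(abs(P[...,1]-.298)<.08)
for lo,hi in ((.028,.035),(.038,.048)):
    m=(nr&(Z>lo)&(Z<hi)).astype(np.uint8); k,l,st,c=cv2.connectedComponentsWithStats(m)
    for i in range(1,k):
        if st[i,4]>60: q=P[l==i]; print(lo,st[i,4],q[:,2].mean().round(4),cv2.minAreaRect((q[:,:2]*1000).astype(np.float32)))
# mat lip
g=dict(np.load('aw.npz'));Q=cloud(g); b=(Q[...,0]>.635)&(Q[...,0]<.69)&(abs(Q[...,1]-.03)<.03)&(Q[...,2]>.004)&(Q[...,2]<.06); print('lip',b.sum(),np.percentile(Q[b],[1,50,99],axis=0).round(4))
H,S,V=cv2.split(cv2.cvtColor(g['im'],cv2.COLOR_BGR2HSV))
m=((Q[...,2]>.0065)&(Q[...,2]<.02)&(Q[...,0]>.55)&(Q[...,0]<.64)&(V<110)&(abs(Q[...,1]-.037)<.1)).astype(np.uint8)
m=cv2.morphologyEx(m,cv2.MORPH_CLOSE,np.ones((5,5),np.uint8)); k,l,st,c=cv2.connectedComponentsWithStats(m); i=1+st[1:,4].argmax()
W=ray(g,np.argwhere(l==i)[:,::-1],.010)[:,:2]*1000; print('disp',cv2.minAreaRect(W.astype(np.float32)))
```

```text
fw.npz [[447.5, 324.8], [584.6, 345.7], [597.0, 276.0], [455.6, 253.2]] c [521.2 300. ] L 140.9756763813752 71.39002038240766 ang 8.912803360157737 -81.7417927293449
s1.npz [[462.6, 253.8], [447.6, 321.9], [587.0, 346.3], [599.1, 275.4]] c [524.1 299.4] L 70.76271095917433 139.84080316960302 ang 101.04177707367671 9.449798802632115
0.028 92 0.0314 ((599.2383422851562, 312.04449462890625), (0.6938114166259766, 89.36529541015625), 8.861461639404297)
0.028 6542 0.0308 ((520.5767211914062, 299.1851806640625), (141.36219787597656, 72.41346740722656), 9.034069061279297)
0.028 65 0.0314 ((443.55328369140625, 275.2598571777344), (0.7962520122528076, 65.58553314208984), 9.068768501281738)
0.038 594 0.0426 ((603.7513427734375, 312.5495300292969), (10.64882755279541, 90.72776794433594), 8.218905448913574)
0.038 596 0.0427 ((437.1722412109375, 286.38702392578125), (10.159903526306152, 90.08265686035156), 9.526758193969727)
lip 243 [[6.517e-01 6.000e-04 4.100e-03]
 [6.576e-01 3.030e-02 9.400e-03]
 [6.642e-01 5.920e-02 1.110e-02]]
disp ((593.86572265625, 38.34525680541992), (61.43931198120117, 127.7064437866211), 7.937772274017334)
```

{"fn": "send_rows", "kwargs": {
  "moves": [0.86, 1, -3.6, 0, 0, 0, 0, 0.86, 2, -7.2, 0, 0, 0, 0, 0.86, 3, -10.8, 0, 0, 0, 0, 0.86, 4.1, -14.4, 0, 0, 0, 0, 0.86, 5.1, -18, 0, 0, 0, 0]
}}

```text
time: 19.72
position: [0.5746, 0.1061, 0.2367]
tool_rot: [0.658, 0.753, -0.0, 0.0]
ft_force: [0.3, -0.2, 0.3]
grip_width: 0.0752
grip_force: 0.0
```

{"fn": "send_rows", "kwargs": {
  "moves": [0.86, 1.1, -3.6, 0, 0, 0, 0, 0.86, 2.1, -7.25, 0, 0, 0, 0, 0.86, 2.1, -7.25, -3, 0, 0, 0, 0.86, 2.1, -7.25, -6.5, 0, 0, 0, 0.86, 2.1, -7.25, -10, 0, 0, 0]
}}

```text
time: 20.13
position: [0.5961, 0.0336, 0.1366]
tool_rot: [0.659, 0.752, 0.001, 0.002]
ft_force: [0.2, -1.2, 0.1]
grip_width: 0.0748
grip_force: 0.0
```

{"fn": "send_rows", "kwargs": {
  "moves": [0.86, 0, 0, -4, 0, 0, 0, 0.86, 0, 0, -7, 0, 0, 0, 0.86, 0, 0, -9, 0, 0, 0, 0.86, 0, 0, -10.3, 0, 0, 0, 0.86, 0, 0, -10.3, 0, 0, 0]
}}

```text
time: 20.55
position: [0.5932, 0.0359, 0.0308]
tool_rot: [0.658, 0.753, -0.002, -0.002]
ft_force: [-0.5, -0.5, -0.3]
grip_width: 0.0747
grip_force: 0.0
```

{"fn": "send_rows", "kwargs": {
  "moves": [0.86, 0, 0, -0.5, 0, 0, 0, 0.86, 0, 0, -1, 0, 0, 0, 0.86, 0, 0, -1.3, 0, 0, 0, 0.86, 0, 0, -1.3, 0, 0, 0, 0.86, 0, 0, -1.3, 0, 0, 0]
}}

```text
time: 20.97
position: [0.5954, 0.0377, 0.0213]
tool_rot: [0.657, 0.754, 0.0, 0.001]
ft_force: [-0.1, -0.6, 0.2]
grip_width: 0.0748
grip_force: 0.0
```

Run:
```python
from h import *
o=monitor.get_obs(); print(o['time'],o['position'],o['ft_force'])
g=grab('side'); u,v=proj(g,[.595,.04,.02])[0].astype(int); cv2.imwrite('pics/p.png',cv2.resize(g['im'][v-50:v+50,u-65:u+65],None,fx=6,fy=6,interpolation=cv2.INTER_CUBIC))
```

```text
20.9667 [0.59541524 0.03773688 0.02129177] [-0.08496912 -0.58782353  0.16660656]
```

View pics/p.png

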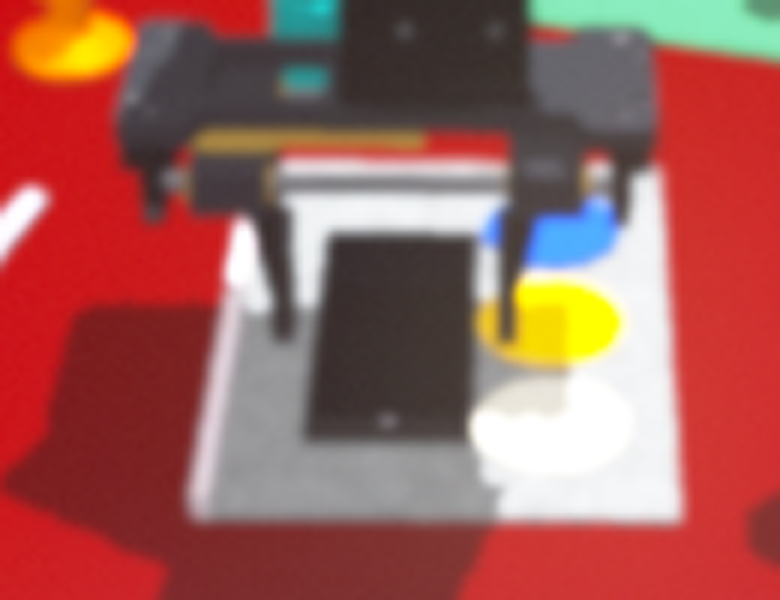

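The fingers straddle the display evenly, with the right finger over the yellow coaster. I lower the last millimetre and close.

{"fn": "send_rows", "kwargs": {
  "moves": [0.86, 0, 0, -0.05, 0, 0, 0, 0.86, 0, 0, -0.1, 0, 0, 0, 0.6, 0, 0, -0.1, 0, 0, 0, 0.6, 0, 0, -0.1, 0, 0, 0, 0.6, 0, 0, -0.1, 0, 0, 0],
  "grip_force": 15
}}

```text
time: 21.43
position: [0.5951, 0.0377, 0.0196]
tool_rot: [0.657, 0.754, 0.0, 0.0]
ft_force: [2.5, -0.9, -0.7]
grip_width: 0.062
grip_force: 1.8
```

{"fn": "send_rows", "kwargs": {
  "moves": [0.6, 0, 0, 0, 0, 0, 0, 0.6, 0, 0, 0, 0, 0, 0, 0.6, 0, 0, 0, 0, 0, 0, 0.6, 0, 0, 0.3, 0, 0, 0, 0.6, 0, 0, 1, 0, 0, 0]
}}

```text
time: 21.85
position: [0.5939, 0.0378, 0.029]
tool_rot: [0.657, 0.754, -0.001, -0.001]
ft_force: [-0.1, 0.0, -0.6]
grip_width: 0.0616
grip_force: 15.0
```

{"fn": "send_rows", "kwargs": {
  "moves": [0.6, 0, 0, 2, 0, 0, 0, 0.6, 0, 0, 5, 0, 0, 0, 0.6, 0, 0, 8, 0, 0, 0, 0.6, 0, 0, 11, 0, 0, 0, 0.6, 0, 0, 12, 0, 0, 0]
}}

```text
time: 22.27
position: [0.5969, 0.0376, 0.1543]
tool_rot: [0.657, 0.754, 0.002, 0.003]
ft_force: [0.3, -1.0, -0.1]
grip_width: 0.0618
grip_force: 15.0
```

{"fn": "send_rows", "kwargs": {
  "moves": [0.6, -0.4, 1.6, 0, 0, 0, 0.11, 0.6, -0.9, 3.2, 0, 0, 0, 0.22, 0.6, -1.4, 4.8, 0, 0, 0, 0.33, 0.6, -1.8, 6.4, 0, 0, 0, 0.44, 0.6, -2.2, 8, 0, 0, 0, 0.55]
}}

```text
time: 22.68
position: [0.5717, 0.1183, 0.1492]
tool_rot: [0.425, 0.905, -0.0, -0.001]
ft_force: [0.3, -0.4, -0.3]
grip_width: 0.0615
grip_force: 15.0
```

{"fn": "send_rows", "kwargs": {
  "moves": [0.6, -0.4, 1.8, 0, 0, 0, 0.11, 0.6, -0.9, 3.6, 0, 0, 0, 0.22, 0.6, -1.4, 5.4, 0, 0, 0, 0.33, 0.6, -1.9, 7.2, 0, 0, 0, 0.44, 0.6, -2.4, 9, 0, 0, 0, 0.55]
}}

```text
time: 23.1
position: [0.5477, 0.2084, 0.149]
tool_rot: [0.163, 0.987, -0.0, -0.001]
ft_force: [0.6, -0.5, -0.0]
grip_width: 0.0616
grip_force: 15.0
```

{"fn": "send_rows", "kwargs": {
  "moves": [0.6, -0.5, 1.8, 0, 0, 0, 0.11, 0.6, -1, 3.6, 0, 0, 0, 0.22, 0.6, -1.5, 5.4, 0, 0, 0, 0.33, 0.6, -2, 7.2, 0, 0, 0, 0.44, 0.6, -2.4, 8.6, 0, 0, 0, 0.49]
}}

```text
time: 23.52
position: [0.5235, 0.2947, 0.149]
tool_rot: [-0.081, 0.997, -0.0, -0.001]
ft_force: [0.6, 0.3, -0.5]
grip_width: 0.0616
grip_force: 15.0
```

{"fn": "send_rows", "kwargs": {
  "moves": [0.6, -0.4, 0.5, 0, 0, 0, 0, 0.6, -0.4, 0.5, 0, 0, 0, 0, 0.6, -0.4, 0.5, 0, 0, 0, 0, 0.6, -0.4, 0.5, 0, 0, 0, 0, 0.6, -0.4, 0.5, 0, 0, 0, 0]
}}

```text
time: 23.93
position: [0.5213, 0.2977, 0.1495]
tool_rot: [-0.077, 0.997, -0.0, -0.0]
ft_force: [0.3, -0.3, -1.0]
grip_width: 0.0619
grip_force: 15.0
```

```bash
cat > d.py <<'E'
from h import *
import sys
n=sys.argv[1]
o=monitor.get_obs(); p=o['position']; Y=R.from_quat(o['tool_rot']).as_matrix()[:,1]; print(o['time'],p,np.degrees(np.arctan2(Y[1],Y[0])),R.from_quat(o['tool_rot']).as_matrix()[:,2])
g=grab('scene'); P=cloud(g); V=g['im'].max(2); h=p[2]-.009
for nm in ('scene','side'):
    if nm=='side': g=grab('side'); P=cloud(g); V=g['im'].max(2)
    cv2.imwrite(f'pics/{n}{nm}.png',g['im'])
    m=((abs(P[...,2]-h)<.008)&(V<85)&(abs(P[...,0]-p[0])<.12)&(abs(P[...,1]-p[1])<.12)).astype(np.uint8)
    q=P[m>0]; pl=np.linalg.lstsq(np.c_[q[:,:2]-q[:,:2].mean(0),np.ones(len(q))],q[:,2],rcond=None)[0] if len(q)>50 else None
    W=(ray(g,np.argwhere(m)[:,::-1],h)[:,:2]*1000).astype(np.float32)
    print(nm,len(W),cv2.minAreaRect(W) if len(W) else None,'plane',pl)
g2=grab('wrist'); cv2.imwrite(f'pics/{n}w.png',g2['im'])
E
python3 d.py h
```

```text
23.9333 [0.52126428 0.29774893 0.14949012] 98.85330453570357 [-1.55742939e-04 -3.47566868e-04 -9.99999927e-01]
scene 1057 ((523.31884765625, 299.5059814453125), (131.20339965820312, 91.89952087402344), 8.501716613769531) plane [-0.00734914  0.03273332  0.14087356]
side 1070 ((520.1778564453125, 304.2978210449219), (124.09227752685547, 63.93082046508789), 8.300594329833984) plane [-0.00177809  0.0083064   0.1398575 ]
```

View pics/hscene.png

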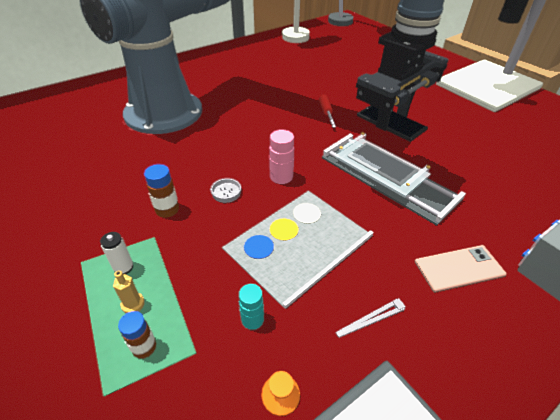

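The display is level in the fingers at (395,122), directly above the jig, with its length along the frame, and the three still stand. I lower it.

{"fn": "send_rows", "kwargs": {
  "moves": [0.6, 0, 0.05, -2.5, 0, 0, 0, 0.6, 0, 0.05, -5, 0, 0, 0, 0.6, 0, 0.05, -7, 0, 0, 0, 0.6, 0, 0.05, -8.5, 0, 0, 0, 0.6, 0, 0.05, -9.2, 0, 0, 0]
}}

```text
time: 24.5
position: [0.5199, 0.2983, 0.0554]
tool_rot: [-0.078, 0.997, -0.001, -0.002]
ft_force: [0.8, 0.2, -0.2]
grip_width: 0.0613
grip_force: 15.0
```

{"fn": "send_rows", "kwargs": {
  "moves": [0.6, 0, 0, -0.4, 0, 0, 0, 0.6, 0, 0, -0.7, 0, 0, 0, 0.6, 0, 0, -0.9, 0, 0, 0, 0.6, 0, 0, -0.95, 0, 0, 0, 0.6, 0, 0, -0.95, 0, 0, 0]
}}

```text
time: 24.92
position: [0.5215, 0.2994, 0.0488]
tool_rot: [-0.078, 0.997, 0.0, 0.001]
ft_force: [0.1, 0.0, -1.6]
grip_width: 0.0616
grip_force: 15.0
```

Run:
```python
from h import *
o=monitor.get_obs(); print(o['time'],o['position'],o['ft_force'])
g=grab('side'); u,v=proj(g,[.52,.3,.04])[0].astype(int); cv2.imwrite('pics/pl.png',cv2.resize(g['im'][v-60:v+50,u-75:u+75],None,fx=5,fy=5,interpolation=cv2.INTER_CUBIC))
```

```text
24.9167 [0.52146836 0.29938957 0.04877098] [ 0.11788778  0.01711114 -1.58525791]
```

View pics/pl.png

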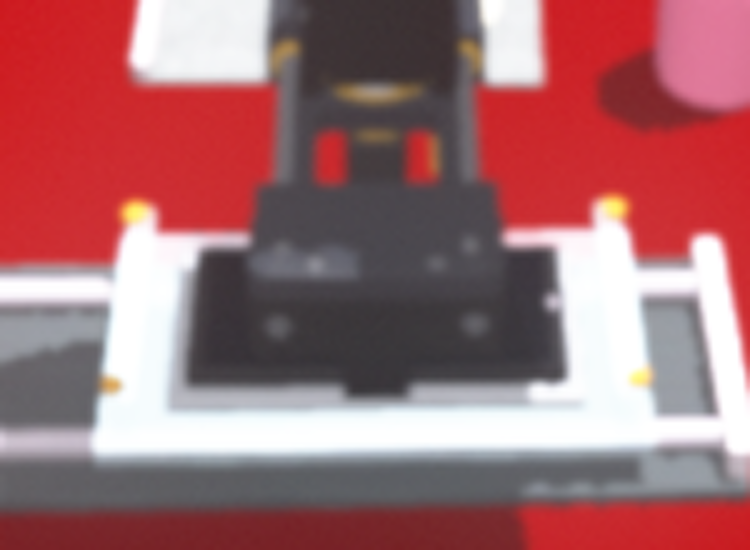

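The display sits centred over the frame, with side margins of about 19 and 18 px in the crop. I make contact and release.

{"fn": "send_rows", "kwargs": {
  "moves": [0.6, 0, 0, -0.05, 0, 0, 0, 0.6, 0, 0, -0.1, 0, 0, 0, 0.6, 0, 0, -0.1, 0, 0, 0, 0.78, 0, 0, -0.1, 0, 0, 0, 0.78, 0, 0, -0.1, 0, 0, 0]
}}

```text
time: 25.38
position: [0.5214, 0.2994, 0.0476]
tool_rot: [-0.078, 0.997, 0.0, 0.001]
ft_force: [0.4, -0.2, 0.6]
grip_width: 0.066
grip_force: 0.0
```

{"fn": "send_rows", "kwargs": {
  "moves": [0.78, 0, 0, 0, 0, 0, 0, 0.78, 0, 0, 0, 0, 0, 0, 0.78, 0, 0, 0, 0, 0, 0, 0.78, 0, 0, 0.5, 0, 0, 0, 0.78, 0, 0, 2, 0, 0, 0]
}}

```text
time: 25.8
position: [0.5194, 0.2986, 0.0654]
tool_rot: [-0.078, 0.997, -0.001, -0.002]
ft_force: [-1.0, -0.4, -0.3]
grip_width: 0.068
grip_force: 0.0
```

{"fn": "send_rows", "kwargs": {
  "moves": [0.7, 0, 0, 3.5, 0, 0, 0, 0.7, 0, 0, 7, 0, 0, 0, 0.7, 0, 0, 10.5, 0, 0, 0, 0.7, 0, 0, 14, 0, 0, 0, 0.7, 0, 0, 16.8, 0, 0, 0]
}}

```text
time: 26.22
position: [0.5214, 0.2994, 0.2382]
tool_rot: [-0.078, 0.997, 0.0, 0.001]
ft_force: [-0.3, -0.6, -0.4]
grip_width: 0.0612
grip_force: 0.0
```

{"fn": "send_rows", "kwargs": {
  "moves": [0.7, 0, -3.8, 0, 0, 0, -0.11, 0.7, 0, -7.6, 0, 0, 0, -0.22, 0.7, 0, -11.4, 0, 0, 0, -0.33, 0.7, 0, -15.2, 0, 0, 0, -0.44, 0.7, 0, -19, 0, 0, 0, -0.55]
}}

```text
time: 26.63
position: [0.5205, 0.1078, 0.2355]
tool_rot: [0.198, 0.98, 0.0, 0.0]
ft_force: [1.1, -0.7, -0.7]
grip_width: 0.0611
grip_force: 0.0
```

Run:
```python
from h import *
o=monitor.get_obs(); print(o['time'],o['position'])
for nm in ('scene','side'):
    g=grab(nm); P=cloud(g); V=g['im'].max(2); np.savez('x'+nm+'.npz',**g)
    m=((abs(P[...,2]-.039)<.006)&(V<85)&(abs(P[...,0]-.52)<.1)&(abs(P[...,1]-.3)<.06)).astype(np.uint8); k,l,st,c=cv2.connectedComponentsWithStats(m); i=1+st[1:,4].argmax()
    W=(ray(g,np.argwhere(l==i)[:,::-1],.039)[:,:2]*1000).astype(np.float32); print(nm,len(W),cv2.minAreaRect(W),np.percentile(P[l==i][:,2],[5,50,95]))
    # silver ring (bright band around) bounding at z .031
    u,v=proj(g,[.52,.3,.035])[0].astype(int)
    if nm=='scene': cv2.imwrite('pics/xs.png',cv2.resize(g['im'][v-55:v+55,u-75:u+75],None,fx=5,fy=5,interpolation=cv2.INTER_CUBIC))
```

```text
26.6333 [0.52046735 0.10778884 0.2355358 ]
scene 1074 ((523.9966430664062, 296.30169677734375), (130.314697265625, 66.0928955078125), 9.346174240112305) [0.03741492 0.04036935 0.04194297]
side 1796 ((519.7843627929688, 301.9826354980469), (123.41356658935547, 58.9716796875), 7.908106327056885) [0.03780069 0.0398162  0.04142367]
```

View pics/xs.png

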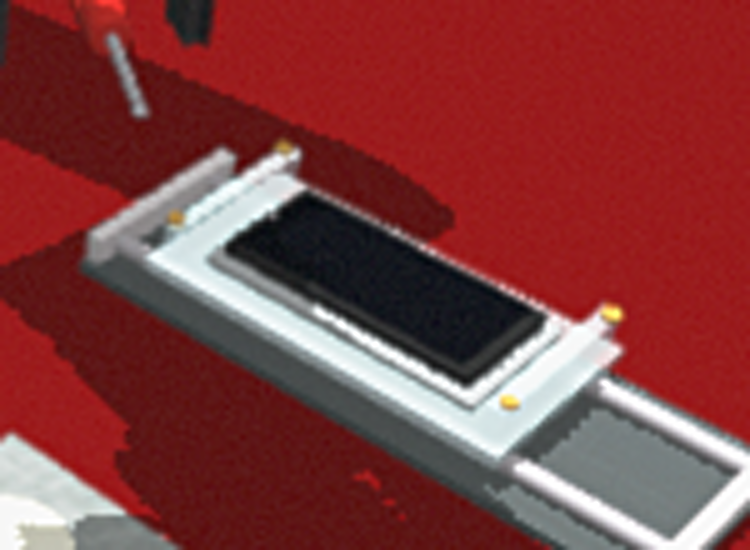

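The display lies squarely centred on the frame with even margins all round. Next the roller goes back.

{"fn": "send_rows", "kwargs": {
  "moves": [0.7, -0.7, -3.7, 0, 0, 0, -0.11, 0.7, -1.4, -7.4, 0, 0, 0, -0.22, 0.7, -2.1, -11.1, 0, 0, 0, -0.33, 0.7, -2.8, -14.8, 0, 0, 0, -0.44, 0.7, -3.5, -18.6, 0, 0, 0, -0.55]
}}

```text
time: 27.15
position: [0.4855, -0.0775, 0.2353]
tool_rot: [0.456, 0.89, 0.0, 0.0]
ft_force: [0.9, -0.1, 0.3]
grip_width: 0.0612
grip_force: 0.0
```

{"fn": "send_rows", "kwargs": {
  "moves": [0.7, -0.7, -3.8, 0, 0, 0, -0.1, 0.7, -1.4, -7.6, 0, 0, 0, -0.2, 0.7, -2.1, -11.4, 0, 0, 0, -0.3, 0.7, -2.8, -15.2, 0, 0, 0, -0.4, 0.7, -3.6, -18.7, 0, 0, 0, -0.49]
}}

```text
time: 27.57
position: [0.4499, -0.2655, 0.2354]
tool_rot: [0.659, 0.753, 0.0, 0.001]
ft_force: [1.2, 0.3, -0.1]
grip_width: 0.0612
grip_force: 0.0
```

{"fn": "send_rows", "kwargs": {
  "moves": [0.7, 0, 0, 0, 0, 0, 0, 0.7, 0, 0, -3.5, 0, 0, 0, 0.7, 0, 0, -7, 0, 0, 0, 0.7, 0, 0, -9.5, 0, 0, 0, 0.7, 0, 0, -11, 0, 0, 0]
}}

```text
time: 27.98
position: [0.449, -0.2619, 0.1226]
tool_rot: [0.656, 0.754, 0.0, -0.002]
ft_force: [-0.7, 0.2, -1.1]
grip_width: 0.0608
grip_force: 0.0
```

Run:
```python
from h import *
o=monitor.get_obs(); Y=R.from_quat(o['tool_rot']).as_matrix()[:,1]; print(o['time'],o['position'],np.degrees(np.arctan2(Y[1],Y[0])))
for nm in ('side',):
    g=grab(nm); P=cloud(g)
    for c,zt in (((.45,-.264),.080),((.529,-.275),.088),((.608,-.286),.078)):
        m=(abs(P[...,2]-zt)<.005)&(np.hypot(P[...,0]-c[0],P[...,1]-c[1])<.03); q=P[m]
        if len(q): print(nm,c,len(q),q.mean(0).round(4),((q.min(0)+q.max(0))/2).round(4))
```

```text
27.9833 [ 0.4490128  -0.26185282  0.12258032] 7.9357994420192535
side (0.45, -0.264) 60 [ 0.4511 -0.2592  0.0794] [ 0.4519 -0.2613  0.0797]
side (0.529, -0.275) 13 [ 0.5312 -0.2721  0.0863] [ 0.5309 -0.2733  0.0858]
side (0.608, -0.286) 61 [ 0.6103 -0.2835  0.0772] [ 0.6109 -0.2876  0.0767]
```

{"fn": "send_rows", "kwargs": {
  "moves": [0.7, 0, 0, -3, 0, 0, 0, 0.7, 0, 0, -5, 0, 0, 0, 0.7, 0, 0, -6, 0, 0, 0, 0.7, 0, 0, -6.3, 0, 0, 0, 0.2, 0, 0, -6.3, 0, 0, 0]
}}

```text
time: 28.45
position: [0.4502, -0.2634, 0.0621]
tool_rot: [0.657, 0.754, 0.0, -0.0]
ft_force: [1.0, -0.3, -0.0]
grip_width: 0.0588
grip_force: 0.0
```

{"fn": "send_rows", "kwargs": {
  "moves": [0.2, 0, 0, 0, 0, 0, 0, 0.2, 0, 0, 0, 0, 0, 0, 0.2, 0, 0, 0, 0, 0, 0, 0.2, 0, 0, 0, 0, 0, 0, 0.2, 0, 0, 0, 0, 0, 0]
}}

```text
time: 28.87
position: [0.4504, -0.2641, 0.0629]
tool_rot: [0.657, 0.754, 0.0, 0.001]
ft_force: [-0.7, 0.6, 4.0]
grip_width: 0.0334
grip_force: 15.0
```

{"fn": "send_rows", "kwargs": {
  "moves": [0.2, 0, 0, 0, 0, 0, 0, 0.2, 0, 0, 0.5, 0, 0, 0, 0.2, 0, 0, 2, 0, 0, 0, 0.2, 0, 0, 5, 0, 0, 0, 0.2, 0, 0, 8, 0, 0, 0]
}}

```text
time: 29.28
position: [0.4488, -0.2629, 0.1418]
tool_rot: [0.657, 0.754, 0.0, -0.002]
ft_force: [0.2, -0.7, -1.0]
grip_width: 0.034
grip_force: 15.0
```

{"fn": "send_rows", "kwargs": {
  "moves": [0.2, 0, 0, 3, 0, 0, 0, 0.2, 0, 0, 4, 0, 0, 0, 0.2, 0.8, 3, 4, 0, 0, 0, 0.2, 1.6, 6.5, 4, 0, 0, 0, 0.2, 2.4, 10, 4, 0, 0, 0]
}}

```text
time: 29.7
position: [0.4736, -0.1631, 0.1817]
tool_rot: [0.658, 0.753, -0.0, -0.0]
ft_force: [0.6, 1.4, -0.8]
grip_width: 0.0335
grip_force: 15.0
```

{"fn": "send_rows", "kwargs": {
  "moves": [0.2, 0.8, 3.5, 0, 0, 0, 0, 0.2, 1.6, 7, 0, 0, 0, 0, 0.2, 2.4, 10.5, 0, 0, 0, 0, 0.2, 3.2, 14, 0, 0, 0, 0, 0.2, 4, 17.5, 0, 0, 0, 0]
}}

```text
time: 30.12
position: [0.5132, 0.013, 0.1811]
tool_rot: [0.657, 0.754, -0.001, -0.001]
ft_force: [0.4, -0.6, -1.5]
grip_width: 0.0337
grip_force: 15.0
```

{"fn": "send_rows", "kwargs": {
  "moves": [0.2, 0.8, 3.5, 0, 0, 0, 0, 0.2, 1.4, 6.3, 0, 0, 0, 0, 0.2, 1.55, 7.15, 0, 0, 0, 0, 0.2, 1.55, 7.15, 0, 0, 0, 0, 0.2, 1.55, 7.15, -3, 0, 0, 0]
}}

```text
time: 30.53
position: [0.5331, 0.0826, 0.1555]
tool_rot: [0.656, 0.755, 0.003, 0.004]
ft_force: [0.6, -0.6, -1.3]
grip_width: 0.0338
grip_force: 15.0
```

{"fn": "send_rows", "kwargs": {
  "moves": [0.2, 0, 0, -3, 0, 0, 0, 0.2, 0, 0, -5.5, 0, 0, 0, 0.2, 0, 0, -7.3, 0, 0, 0, 0.2, 0, 0, -8.3, 0, 0, 0, 0.2, 0, 0, -8.6, 0, 0, 0]
}}

```text
time: 30.95
position: [0.5275, 0.0813, 0.0648]
tool_rot: [0.658, 0.753, -0.002, -0.002]
ft_force: [-6.1, -0.9, 17.4]
grip_width: 0.0339
grip_force: 15.0
```

{"fn": "send_rows", "kwargs": {
  "moves": [0.2, 0, 0, -0.1, 0, 0, 0, 0.2, 0, 0, -0.15, 0, 0, 0, 0.2, 0, 0, -0.2, 0, 0, 0, 0.2, 0, 0, -0.25, 0, 0, 0, 0.2, 0, 0, -0.25, 0, 0, 0]
}}

```text
time: 31.37
position: [0.5291, 0.0819, 0.0649]
tool_rot: [0.657, 0.754, -0.0, 0.0]
ft_force: [-3.6, -2.2, 6.8]
grip_width: 0.0336
grip_force: 15.0
```

{"fn": "send_rows", "kwargs": {
  "moves": [0.7, 0, 0, 0, 0, 0, 0, 0.7, 0, 0, 0, 0, 0, 0, 0.7, 0, 0, 0, 0, 0, 0, 0.7, 0, 0, 0, 0, 0, 0, 0.7, 0, 0, 0, 0, 0, 0]
}}

```text
time: 31.78
position: [0.5298, 0.0827, 0.0636]
tool_rot: [0.657, 0.754, 0.0, 0.0]
ft_force: [-0.4, -0.0, 0.6]
grip_width: 0.0569
grip_force: 0.0
```

{"fn": "send_rows", "kwargs": {
  "moves": [0.7, 0, 0, 0.5, 0, 0, 0, 0.7, 0, 0, 2.5, 0, 0, 0, 0.7, 0, 0, 5.5, 0, 0, 0, 0.7, 0, 0, 8.5, 0, 0, 0, 0.7, 0, 0, 10.3, 0, 0, 0]
}}

```text
time: 32.2
position: [0.5306, 0.0828, 0.1694]
tool_rot: [0.657, 0.754, 0.001, 0.001]
ft_force: [1.1, -0.1, -0.3]
grip_width: 0.0605
grip_force: 0.0
```

{"fn": "send_rows", "kwargs": {
  "moves": [0.7, 0, -3.8, 0, 0, 0, 0, 0.7, 0, -7.6, 0, 0, 0, 0, 0.7, 0, -11.4, 0, 0, 0, 0, 0.7, 0, -15.2, 0, 0, 0, 0, 0.7, 0, -19, 0, 0, 0, 0]
}}

```text
time: 32.62
position: [0.5293, -0.1088, 0.167]
tool_rot: [0.657, 0.754, 0.0, 0.0]
ft_force: [1.2, 0.1, -0.1]
grip_width: 0.061
grip_force: 0.0
```

```bash
cat > t.py <<'E'
from h import *
o=monitor.get_obs(); print(o['time'],o['position'])
for nm in ('scene','side'):
    g=grab(nm); P=cloud(g); cv2.imwrite(f'pics/t_{nm}.png',g['im'])
    for k,c,zt in (('roller',(.5295,.0825),.082),('driver',(.5375,.0195),.090),('jar',(.5455,-.0435),.080)):
        m=(abs(P[...,2]-zt)<.004)&(np.hypot(P[...,0]-c[0],P[...,1]-c[1])<.03)
        if m.sum()>5:
            W=(ray(g,np.argwhere(m)[:,::-1],zt)[:,:2]*1000).astype(np.float32); print(nm,k,len(W),W.mean(0).round(1),np.round(cv2.minEnclosingCircle(W)[0],1),P[m][:,2].max())
E
python3 t.py
```

```text
32.6167 [ 0.52930411 -0.10878475  0.16703958]
scene roller 167 [531.8  80.2] [531.7  80.9] 0.08461826590236532
side roller 113 [529.4  85. ] [529.1  84.8] 0.08590857133648755
```

{"fn": "send_rows", "kwargs": {
  "moves": [0.7, 0, -3.8, 0, 0, 0, 0, 0.7, 0, -7.6, 0, 0, 0, 0, 0.7, 0, -11.4, 0, 0, 0, 0, 0.7, 0, -15, 0, 0, 0, 0, 0.7, 0, -16.75, 0, 0, 0, 0]
}}

```text
time: 33.13
position: [0.53, -0.2786, 0.1669]
tool_rot: [0.658, 0.753, -0.0, 0.002]
ft_force: [0.3, 0.3, 0.2]
grip_width: 0.0607
grip_force: 0.0
```

{"fn": "send_rows", "kwargs": {
  "moves": [0.7, 0, 0, 0, 0, 0, 0, 0.7, 0, 0, -3, 0, 0, 0, 0.7, 0, 0, -6.5, 0, 0, 0, 0.7, 0, 0, -9, 0, 0, 0, 0.6, 0, 0, -10.5, 0, 0, 0]
}}

```text
time: 33.55
position: [0.5277, -0.2711, 0.0587]
tool_rot: [0.657, 0.754, 0.0, -0.003]
ft_force: [0.1, 0.0, 0.6]
grip_width: 0.0589
grip_force: 0.0
```

{"fn": "send_rows", "kwargs": {
  "moves": [0.6, 0, 0, -1, 0, 0, 0, 0.6, 0, 0, -1.45, 0, 0, 0, 0.6, 0, 0, -1.45, 0, 0, 0, 0.15, 0, 0, -1.45, 0, 0, 0, 0.15, 0, 0, -1.45, 0, 0, 0],
  "grip_force": 18
}}

```text
time: 33.97
position: [0.5303, -0.275, 0.0483]
tool_rot: [0.657, 0.754, 0.0, 0.001]
ft_force: [-0.6, 0.3, 0.4]
grip_width: 0.0454
grip_force: 0.0
```

{"fn": "send_rows", "kwargs": {
  "moves": [0.15, 0, 0, 0, 0, 0, 0, 0.15, 0, 0, 0, 0, 0, 0, 0.15, 0, 0, 0, 0, 0, 0, 0.15, 0, 0, 0, 0, 0, 0, 0.15, 0, 0, 0, 0, 0, 0]
}}

```text
time: 34.38
position: [0.5298, -0.275, 0.0476]
tool_rot: [0.657, 0.754, 0.0, 0.001]
ft_force: [0.4, 1.0, 3.2]
grip_width: 0.0235
grip_force: 18.0
```

{"fn": "send_rows", "kwargs": {
  "moves": [0.15, 0, 0, 0, 0, 0, 0, 0.15, 0, 0, 0.3, 0, 0, 0, 0.15, 0, 0, 1.5, 0, 0, 0, 0.15, 0, 0, 4, 0, 0, 0, 0.15, 0, 0, 7, 0, 0, 0]
}}

```text
time: 34.8
position: [0.5277, -0.2736, 0.1161]
tool_rot: [0.657, 0.754, -0.0, -0.003]
ft_force: [1.1, -0.3, -0.8]
grip_width: 0.0234
grip_force: 18.0
```

{"fn": "send_rows", "kwargs": {
  "moves": [0.15, 0, 0, 3, 0, 0, 0, 0.15, 0, 0, 5.3, 0, 0, 0, 0.15, 0.1, 3, 5.3, 0, 0, 0, 0.15, 0.2, 6.5, 5.3, 0, 0, 0, 0.15, 0.3, 10, 5.3, 0, 0, 0]
}}

```text
time: 35.22
position: [0.5322, -0.1744, 0.1712]
tool_rot: [0.658, 0.753, 0.0, 0.001]
ft_force: [1.4, 1.0, -2.9]
grip_width: 0.0235
grip_force: 18.0
```

{"fn": "send_rows", "kwargs": {
  "moves": [0.15, 0.1, 3.5, 0, 0, 0, 0, 0.15, 0.2, 7, 0, 0, 0, 0, 0.15, 0.3, 10.5, 0, 0, 0, 0, 0.15, 0.4, 14, 0, 0, 0, 0, 0.15, 0.5, 17.5, 0, 0, 0, 0]
}}

```text
time: 35.63
position: [0.5367, 0.0019, 0.1705]
tool_rot: [0.657, 0.754, -0.0, -0.0]
ft_force: [1.3, -0.0, -2.7]
grip_width: 0.0239
grip_force: 18.0
```

{"fn": "send_rows", "kwargs": {
  "moves": [0.15, 0, 1.95, 0, 0, 0, 0, 0.15, 0, 1.95, 0, 0, 0, 0, 0.15, 0, 1.95, -3, 0, 0, 0, 0.15, 0, 1.95, -6, 0, 0, 0, 0.15, 0, 1.95, -8.5, 0, 0, 0]
}}

```text
time: 36.05
position: [0.5374, 0.0193, 0.0845]
tool_rot: [0.657, 0.754, -0.0, 0.0]
ft_force: [-0.1, 0.5, -1.4]
grip_width: 0.0237
grip_force: 18.0
```

{"fn": "send_rows", "kwargs": {
  "moves": [0.15, 0, 0, -2, 0, 0, 0, 0.15, 0, 0, -3, 0, 0, 0, 0.15, 0, 0, -3.3, 0, 0, 0, 0.15, 0, 0, -3.4, 0, 0, 0, 0.15, 0, 0, -3.45, 0, 0, 0]
}}

```text
time: 36.47
position: [0.5382, 0.0192, 0.0513]
tool_rot: [0.657, 0.754, 0.0, 0.001]
ft_force: [-0.6, -0.3, -2.8]
grip_width: 0.0233
grip_force: 18.0
```

{"fn": "send_rows", "kwargs": {
  "moves": [0.15, 0, 0, -0.05, 0, 0, 0, 0.15, 0, 0, -0.1, 0, 0, 0, 0.15, 0, 0, -0.15, 0, 0, 0, 0.15, 0, 0, -0.2, 0, 0, 0, 0.15, 0, 0, -0.2, 0, 0, 0]
}}

```text
time: 36.88
position: [0.5381, 0.0196, 0.0496]
tool_rot: [0.657, 0.754, 0.0, 0.001]
ft_force: [-0.9, 0.7, 4.6]
grip_width: 0.0234
grip_force: 18.0
```

{"fn": "send_rows", "kwargs": {
  "moves": [0.7, 0, 0, 0, 0, 0, 0, 0.7, 0, 0, 0, 0, 0, 0, 0.7, 0, 0, 0, 0, 0, 0, 0.7, 0, 0, 0, 0, 0, 0, 0.7, 0, 0, 0, 0, 0, 0]
}}

```text
time: 37.3
position: [0.5374, 0.0197, 0.0484]
tool_rot: [0.657, 0.754, -0.0, -0.0]
ft_force: [0.5, -0.6, -0.8]
grip_width: 0.049
grip_force: 0.0
```

{"fn": "send_rows", "kwargs": {
  "moves": [0.7, 0, 0, 0, 0, 0, 0, 0.7, 0, 0, 2.5, 0, 0, 0, 0.7, 0, 0, 6, 0, 0, 0, 0.7, 0, 0, 9.5, 0, 0, 0, 0.7, 0, 0, 12, 0, 0, 0]
}}

```text
time: 37.72
position: [0.5381, 0.0196, 0.1708]
tool_rot: [0.657, 0.754, 0.001, 0.001]
ft_force: [1.7, -1.3, 0.3]
grip_width: 0.0605
grip_force: 0.0
```

{"fn": "send_rows", "kwargs": {
  "moves": [0.7, 0.9, -3.8, 0, 0, 0, 0, 0.7, 1.8, -7.6, 0, 0, 0, 0, 0.7, 2.7, -11.4, 0, 0, 0, 0, 0.7, 3.5, -15.2, 0, 0, 0, 0, 0.7, 4.4, -19, 0, 0, 0, 0]
}}

```text
time: 38.13
position: [0.5813, -0.1718, 0.1686]
tool_rot: [0.657, 0.754, -0.0, -0.0]
ft_force: [0.9, -0.0, 0.2]
grip_width: 0.061
grip_force: 0.0
```

{"fn": "send_rows", "kwargs": {
  "moves": [0.7, 0.9, -3.8, 0, 0, 0, 0, 0.7, 1.8, -7.6, 0, 0, 0, 0, 0.7, 2.6, -11.1, 0, 0, 0, 0, 0.7, 2.65, -11.55, 0, 0, 0, 0, 0.7, 2.65, -11.55, 0, 0, 0, 0]
}}

```text
time: 38.55
position: [0.6079, -0.2887, 0.168]
tool_rot: [0.658, 0.753, -0.0, 0.0]
ft_force: [-0.5, 0.3, 0.1]
grip_width: 0.0606
grip_force: 0.0
```

```bash
python3 t.py
```

```text
38.55 [ 0.60789918 -0.28872792  0.16798214]
scene roller 172 [532.1  80. ] [531.7  80.9] 0.08596966481601298
scene driver 31 [541.4  17.8] [541.6  17.8] 0.0922857563623829
side roller 114 [529.1  85.3] [529.   85.5] 0.0853176284976922
side driver 15 [538.6  23.7] [538.6  24.1] 0.09107157356682738
```

{"fn": "send_rows", "kwargs": {
  "moves": [0.7, 0, 0, 0, 0, 0, 0, 0.7, 0, 0, -3, 0, 0, 0, 0.7, 0, 0, -6.5, 0, 0, 0, 0.7, 0, 0, -9, 0, 0, 0, 0.7, 0, 0, -10.5, 0, 0, 0]
}}

```text
time: 39.07
position: [0.6061, -0.2823, 0.0606]
tool_rot: [0.656, 0.755, -0.0, -0.003]
ft_force: [0.1, 0.5, -1.0]
grip_width: 0.0606
grip_force: 0.0
```

{"fn": "send_rows", "kwargs": {
  "moves": [0.7, 0, 0, -1, 0, 0, 0, 0.7, 0, 0, -1.45, 0, 0, 0, 0.7, 0, 0, -1.45, 0, 0, 0, 0.3, 0, 0, -1.45, 0, 0, 0, 0.3, 0, 0, -1.45, 0, 0, 0],
  "grip_force": 15
}}

```text
time: 39.48
position: [0.609, -0.2861, 0.0506]
tool_rot: [0.657, 0.754, 0.0, 0.001]
ft_force: [-0.2, -0.1, -0.4]
grip_width: 0.0537
grip_force: 0.0
```

{"fn": "send_rows", "kwargs": {
  "moves": [0.3, 0, 0, 0, 0, 0, 0, 0.3, 0, 0, 0, 0, 0, 0, 0.3, 0, 0, 0, 0, 0, 0, 0.3, 0, 0, 0, 0, 0, 0, 0.3, 0, 0, 0, 0, 0, 0]
}}

```text
time: 39.9
position: [0.6085, -0.2861, 0.0499]
tool_rot: [0.657, 0.754, 0.0, 0.001]
ft_force: [1.0, -0.0, 4.0]
grip_width: 0.0354
grip_force: 15.0
```

{"fn": "send_rows", "kwargs": {
  "moves": [0.3, 0, 0, 0, 0, 0, 0, 0.3, 0, 0, 0.3, 0, 0, 0, 0.3, 0, 0, 1.5, 0, 0, 0, 0.3, 0, 0, 4, 0, 0, 0, 0.3, 0, 0, 7, 0, 0, 0]
}}

```text
time: 40.32
position: [0.606, -0.2846, 0.1176]
tool_rot: [0.657, 0.754, -0.0, -0.003]
ft_force: [-0.1, 0.5, -0.6]
grip_width: 0.0358
grip_force: 15.0
```

{"fn": "send_rows", "kwargs": {
  "moves": [0.3, 0, 0, 3, 0, 0, 0, 0.3, 0, 0, 5, 0, 0, 0, 0.3, -0.8, 3, 5, 0, 0, 0, 0.3, -1.7, 6.5, 5, 0, 0, 0, 0.3, -2.6, 10, 5, 0, 0, 0]
}}

```text
time: 40.73
position: [0.5814, -0.1854, 0.1701]
tool_rot: [0.658, 0.753, 0.0, 0.0]
ft_force: [-0.1, 0.4, -1.4]
grip_width: 0.0356
grip_force: 15.0
```

{"fn": "send_rows", "kwargs": {
  "moves": [0.3, -0.9, 3.5, 0, 0, 0, 0, 0.3, -1.8, 7, 0, 0, 0, 0, 0.3, -2.7, 10.5, 0, 0, 0, 0, 0.3, -3.5, 13.5, 0, 0, 0, 0, 0.3, -3.65, 14.25, 0, 0, 0, 0]
}}

```text
time: 41.15
position: [0.542, -0.0385, 0.1692]
tool_rot: [0.656, 0.755, -0.0, -0.003]
ft_force: [-0.7, 0.3, -1.4]
grip_width: 0.0353
grip_force: 15.0
```

{"fn": "send_rows", "kwargs": {
  "moves": [0.3, 0, 0, 0, 0, 0, 0, 0.3, 0, 0, -3, 0, 0, 0, 0.3, 0, 0, -6, 0, 0, 0, 0.3, 0, 0, -8.5, 0, 0, 0, 0.3, 0, 0, -10, 0, 0, 0]
}}

```text
time: 41.57
position: [0.5453, -0.0448, 0.0669]
tool_rot: [0.657, 0.753, -0.001, -0.001]
ft_force: [-0.6, 0.3, -1.4]
grip_width: 0.0355
grip_force: 15.0
```

{"fn": "send_rows", "kwargs": {
  "moves": [0.3, 0, 0, -1, 0, 0, 0, 0.3, 0, 0, -1.5, 0, 0, 0, 0.3, 0, 0, -1.65, 0, 0, 0, 0.3, 0, 0, -1.7, 0, 0, 0, 0.3, 0, 0, -1.75, 0, 0, 0]
}}

```text
time: 41.98
position: [0.5464, -0.0438, 0.0524]
tool_rot: [0.657, 0.754, 0.0, 0.001]
ft_force: [0.0, 0.1, -0.5]
grip_width: 0.0355
grip_force: 15.0
```

{"fn": "send_rows", "kwargs": {
  "moves": [0.3, 0, 0, -0.05, 0, 0, 0, 0.3, 0, 0, -0.1, 0, 0, 0, 0.3, 0, 0, -0.1, 0, 0, 0, 0.3, 0, 0, -0.1, 0, 0, 0, 0.3, 0, 0, -0.1, 0, 0, 0]
}}

```text
time: 42.4
position: [0.5463, -0.0435, 0.0518]
tool_rot: [0.657, 0.754, 0.0, 0.001]
ft_force: [-0.4, -0.6, 5.8]
grip_width: 0.0355
grip_force: 15.0
```

Landed. I release, retreat upward and check.

{"fn": "send_rows", "kwargs": {
  "moves": [0.7, 0, 0, 0, 0, 0, 0, 0.7, 0, 0, 0, 0, 0, 0, 0.7, 0, 0, 0, 0, 0, 0, 0.7, 0, 0, 0, 0, 0, 0, 0.7, 0, 0, 0, 0, 0, 0]
}}

```text
time: 42.82
position: [0.5453, -0.0432, 0.0504]
tool_rot: [0.657, 0.754, -0.0, -0.0]
ft_force: [0.4, 0.7, -0.1]
grip_width: 0.0578
grip_force: 0.0
```

{"fn": "send_rows", "kwargs": {
  "moves": [0.7, 0, 0, 0.3, 0, 0, 0, 0.7, 0, 0, 3, 0, 0, 0, 0.7, 0, 0, 6.5, 0, 0, 0, 0.7, 0, 0, 10, 0, 0, 0, 0.7, 0, 0, 14, 0, 0, 0]
}}

```text
time: 43.23
position: [0.5443, -0.043, 0.1911]
tool_rot: [0.657, 0.754, -0.001, -0.001]
ft_force: [1.3, 0.4, -0.3]
grip_width: 0.0608
grip_force: 0.0
```

{"fn": "send_rows", "kwargs": {
  "moves": [0.7, 0, -3.5, 1, 0, 0, 0, 0.7, 0, -7, 2, 0, 0, 0, 0.7, 0, -10.5, 3, 0, 0, 0, 0.7, 0, -14, 4, 0, 0, 0, 0.7, 0, -17.5, 5, 0, 0, 0]
}}

```text
time: 43.65
position: [0.545, -0.2196, 0.2414]
tool_rot: [0.657, 0.754, 0.0, 0.0]
ft_force: [0.9, -0.2, 0.2]
grip_width: 0.0607
grip_force: 0.0
```

{"fn": "send_rows", "kwargs": {
  "moves": [0.7, 0, 0, 0, 0, 0, 0, 0.7, 0, 0, 0, 0, 0, 0, 0.7, 0, 0, 0, 0, 0, 0, 0.7, 0, 0, 0, 0, 0, 0, 0.7, 0, 0, 0, 0, 0, 0]
}}

```text
time: 44.07
position: [0.545, -0.2166, 0.24]
tool_rot: [0.656, 0.754, -0.0, -0.001]
ft_force: [0.2, 0.4, -1.3]
grip_width: 0.0613
grip_force: 0.0
```

```bash
python3 t.py
python3 - <<'E'
from h import *
g=grab('scene'); cv2.imwrite('pics/final.png',cv2.resize(g['im'][110:310,200:480],None,fx=2.8,fy=2.8,interpolation=cv2.INTER_CUBIC))
P=cloud(g); V=g['im'].max(2); m=((abs(P[...,2]-.039)<.006)&(V<85)&(abs(P[...,0]-.52)<.1)&(abs(P[...,1]-.3)<.06)).astype(np.uint8)
k,l,st,c=cv2.connectedComponentsWithStats(m); i=1+st[1:,4].argmax(); W=(ray(g,np.argwhere(l==i)[:,::-1],.039)[:,:2]*1000).astype(np.float32); print(cv2.minAreaRect(W))
E
```

```text
44.0667 [ 0.5450111  -0.21655692  0.2399578 ]
scene roller 173 [532.2  79.9] [531.7  80.7] 0.08574479200542573
scene driver 30 [541.2  17.8] [541.6  17.8] 0.09232401596483214
scene jar 242 [549.9 -46.1] [550.  -45.7] 0.08342500480601761
side roller 121 [529.3  86. ] [529.   85.5] 0.08568859440206833
side driver 13 [538.9  22.7] [538.5  23.7] 0.09125675817715229
side jar 96 [546.9 -40.3] [546.3 -40.6] 0.08121874976159016
((524.4923095703125, 296.4303894042969), (129.5330810546875, 65.08099365234375), 8.681618690490723)
```

View pics/final.png

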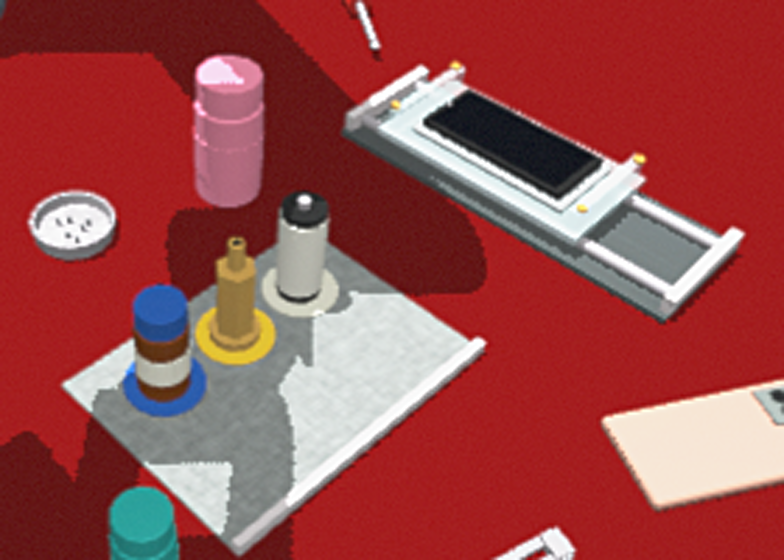

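The final view shows the display on the frame at (515,143). The roller (302,245), driver (236,295) and jar (162,345) stand upright, each centred on its own coaster, and the tray is untouched. I hand in.

```bash
python3 -c "
from rig import workorder
print(workorder.hand_in())"
```

```text
the job is handed in; nothing more can be done
None
```

I handed in the job at about 44 s on the robot's clock; the last images show the display square and centred on the frame, roller, driver and jar upright on their own coasters and the screw tray where it was, but the hand-in returned no verdict.

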